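# Fetch the round seal from its box and set it in the seal square

### The arm

A 6-joint arm with a two-finger parallel gripper is mounted at the origin on the work surface. World frame = base frame: x ahead of the robot, y to its left, z up, the work surface at z = 0. Lengths are in mm, angles in rad, forces in N, time in s.
With the tool pointing down it reaches from about 400 to 925 mm from the base axis. Payload 12.5 kg.
Tool frame: the origin (TCP) lies midway between the tips of the shut fingers; the grasp point (between the pads) lies env.tcp_to_grasp behind it (env.tcp_to_grasp is the distance from the TCP to the grasp point, in mm); y points along the fingers, z is the direction in which the jaws open and shut, and the axes are right-handed (so a half turn about y gives the same grasp; the last joint's range is limited). The gripper opens to 95 mm and grips with 3 to 60 N. Pads are 20 mm wide; open, the fingers measure 119 mm over their backs; the gripper's body (75 mm by 180 mm) begins 59 mm behind the grasp point.
Start: joints at [1.176, 0.491, 1.559, -0, 1.092, -0.106], TCP at [177.984, 599.14, 214.661] pointing down, gripper open.
Joint ranges: [-3.1, 3.1], [-0.84, 2.19], [0.05, 2.79], [-1.13, 4.28], [0.06, 2.93], [-2.69, 2.69]. Speed limits (rad/s): [2.22, 2.22, 2.79, 3.14, 3.14, 3.14].

### API

Orientations are given as [roll, pitch, yaw] about the fixed x, y, z axes, in that order (R = Rz(yaw) Ry(pitch) Rx(roll)).
In Python, from cell import env, optics gives the robot as it stands.
- The arm moves only by the tool drive_tool, never from a script. Its argument "steps" is a list of rows, each an object with "slide": the shift along the tool's x, y, z in m, a list of three; "dr": the turn, a rotation vector about the tool's x, y, z in rad, a list of three; "fingers": the finger opening in m, from 0 to 0.0951. A call has 1 to 5 rows; each row is the pose to reach, as a shift and turn from the pose commanded when the call began, along the tool's axes at that moment; what a row does not reach only later rows make up. A row lasts 1/12 s, in which the tool goes at most 41.7 mm and 7.16 degrees, less where a joint would pass 70% of its speed; a pose out of reach is approached as far as the arm can. A call with a gripper value outside its range is refused whole. The fingers move at their own pace and stop on an object; the grip force is fixed at half the most. Time passes only in rows, so rows that repeat a pose let the fingers close. It gives the time, the measured TCP pose, the force and the opening at its end, in the units of the state.
- env.state(): the state, without advancing time (a new reading comes with each control period).
- optics.read_camera(name): name is "scene" or "top"; returns the picture (384x512x3 uint8, red, green, blue); there is no depth.
- optics.camera_model(name): a dict with "mtx" (3x3 intrinsics, pixels), "distortion" ([k1, k2, p1, p2, k3] as OpenCV has them; the pictures are not rectified), "R" (3x3) and "t" (3): a world point X has camera coordinates R X + t. Camera axes: x right, y down, z forward; pixel columns grow to the right and rows downward; lengths in mm; the calibration is good to about 2 mm. A picture is of the moment at which its call begins. camera_model takes no time and is no camera call.
- env.job_done(): hands the job in, once; it reports no verdict.
The state is a dict: "t": time; "joints": joint angles; "qvel": joint speeds; "tau": joint torques, N m; "eef_pos": TCP position; "tcp_rot": TCP orientation; "ft_force": force on the tool from outside, world axes, zero at the start; "moment": the same for the moment, N m; "opening": opening from 0.0 (shut) to 1.0 (fully open).
Only numpy, scipy, OpenCV 4.12 (cv2) and the standard library are available. Lean on these libraries where they do the work, as an engineer would, in place of code of your own. Each camera call takes 0.05 s, during which the arm holds its last target.

### The job

One of the four slanted seal boxes has a round disc inlaid in its lid: swing that lid right back, leaving the other three boxes shut, and take out the round soapstone seal. Set it down upright, printing face down, on the papered stamping board and slide it home into the inside corner of the walnut square so that it touches both arms, then let go of it. Leave the other things on the shelf where they are.

Things in the scene. Friction and masses are not known exactly. Their poses are not given: they have to be found in the camera images.
- stand: Sloping elm stand, fixed, on which four like walnut boxes stand side by side, 92.5 mm apart, in shuffled order. Only the pale stone inlay on each lid tells them apart: it has the outline of the seal kept inside. Origin on the table under the row's middle, z up, y along the row, low front to -x. The boxes lean back 30 degrees: mouth axis n = (-sin30, 0, cos30), up-slope axis u = (cos30, 0, sin30).
- box_round: The box whose lid bears the DISC inlay (36 mm across). Axes as the stand's; origin on the table; the centre of the box's outer floor is 45 mm above it, the rim (lid's underside) 75 mm up n from there. Outside 96 mm along u, 90 mm along y; walls 4 mm, floor 5 mm. A dark insert fills the bottom 24 mm; above it the box is clear, 88 x 82 mm, 46 mm deep. Fixed.
- lid_round (a joint): Lid of box_round, rad: 0 shut, 1.658 at its stop. 96 x 90 x 5 mm, hinged at the high far edge. A friction hinge holds it where it is left; some 1.5 N at the knob moves it. Even at the stop it leans 25 degrees from upright over the open box: a tool pointing straight down would hit it, one reaching in along n passes.
- knob_round (a point): Centre of the brass knob of lid_round: a cylinder 14 mm across, 16 mm long (along n when shut) on a 7 mm stem, 17 mm off the lid's outer face, 80 mm from the hinge, 16 mm from the lid's free edge. Moves with the lid: x axis towards the hinge, z axis out of the lid.
- hinge_round (a point): Middle of the hinge line of lid_round, at the level of the lid's underside. The line runs along the row (y).
- recess_round (a point): Where the round seal stands: centre of the floor of its recess (25.6 mm square, 24 mm deep, in the insert), 70 mm below the rim along n and 6 mm down-slope from the middle of the box.
- seal_round: The round seal: grey-green soapstone cylinder, 24 mm across, 64 mm long with a slightly domed top, 55 to 100 g. Origin: centre of its flat printing face; z towards the domed top. At first hidden in box_round, printing face down in the recess, length along n (it may lean 4 degrees more), top 6 mm below the rim.
- board: Elm stamping board 190 x 200 mm, fixed, top 24 mm above the table, with white paper and a walnut seal square (L, arms 22 mm wide, 14 mm high) fixed on it. Origin on the table below the L's inside corner. Far arm's inner face: x = 0, left arm's: y = 0; the paper lies at x < 0, y < 0. An aluminium clamp holds the far arm at y = -98 mm (20 mm wide, top 78 mm above the table).
- corner (a point): Inside corner of the walnut square at the board's top (24 mm above the table); axes as board; arms run 110 mm to -x and 120 mm to -y. The round seal touches both arms when its centre is at x = -12, y = -12 mm.
- box_square: The like box whose lid bears the SQUARE inlay (33 mm); holds another seal; same frame as box_round. To stay shut.
- lid_square (a joint): Lid of box_square, rad, 0 shut, opens like lid_round.
- box_oblong: The like box whose lid bears the OBLONG inlay (22 x 48 mm, square corners); holds another seal; same frame as box_round. To stay shut.
- lid_oblong (a joint): Lid of box_oblong, rad, 0 shut, opens like lid_round.
- box_oval: The like box whose lid bears the LONG ROUND-ENDED inlay (22 x 48 mm); holds another seal; same frame as box_round. To stay shut.
- lid_oval (a joint): Lid of box_oval, rad, 0 shut, opens like lid_round.
- jar: White ceramic seal-paste jar, shut, 68 mm across, 46 mm high; a bystander, loose. Origin under its centre.
- tray: Stainless steel tray 100 x 160 x 18 mm with two loose soapstone blanks in it (up to 52 mm high); a bystander. Origin under its centre.
- blank_a: Grey soapstone blank 20 x 20 mm, 50 mm high, standing in the tray; a bystander, loose. Origin under its centre.
- blank_b: Green-grey soapstone blank 26 x 55 mm, 18 mm high, lying in the tray; a bystander, loose. Origin under its centre.
- brush_rest: Bamboo brush rest, 24 x 114 mm, 39 mm high; a bystander, loose. Origin under its centre.
- teacup: White ceramic teacup, 68 mm across, 55 mm high; a bystander, loose. Origin under its centre.
- paperweight: Brass bar 20 x 125 x 12 mm lying on the front edge of the paper on the board; a bystander, loose. Origin under its centre.

How it is judged (in metres and radians):
On the way, in this order (a step that is already met when the one before it is completed fails the run):
1. the lid with the disc inlay is swung right back (value of joint lid_round above 1.4 rad), for 0.2 s.
2. the round seal is drawn out of its box (distance between seal_round and recess_round above 0.08 m), for 0.1 s.
3. the seal is set down on the board while held, not dropped (z of seal_round in the frame of corner below 0.006 m and horizontal distance between seal_round and corner below 0.12 m and contact force between the fingers and seal_round above 0.3 N), for 0.05 s.
At the end, for the whole second after the job is handed in: The round seal stands upright (within 4.5 degrees), domed top up, at rest and released on the board in the inside corner of the walnut square, with no more than 3 mm of gap to either arm; the other three lids are shut (angle between seal_round's own z axis and vertical below 0.08 rad and z of seal_round in the frame of corner between -0.004 and 0.004 m and x of seal_round in the frame of corner between -0.015 and -0.009 m and y of seal_round in the frame of corner between -0.015 and -0.009 m and linear speed of seal_round below 0.02 m/s and angular speed of seal_round below 0.2 rad/s and contact force between the fingers and seal_round below 0.05 N and value of joint each of lid_square, lid_oblong, lid_oval below 0.12 rad); the robot touches nothing.
It fails at once if another box's lid is opened (value of joint any of lid_square, lid_oblong, lid_oval above 0.15 rad).
It fails at once if a bystander is pushed or knocked more than 30 mm away (distance of any of jar, tray, blank_a, blank_b, brush_rest, teacup, paperweight from where it was at the start of the episode above 0.03 m).
It also fails if it takes over 50 s, if anything falls off the work surface, if the arm or the gripper's body presses on something with over 40 N, if the wrist force passes 120 N, or if a joint passes its speed limit or range.

## Working session

There is one attempt and no reset: what is moved stays moved. The work goes in short steps, Python scripts to look and compute and a tool call to move; the robot and the scene stay as the last step left them, time stands still between calls to the robot, and variables do not carry over. Pictures are saved under pics/ and viewed, and the job is handed in when it is done.

Besides the shell and the picture viewer there is one more tool, called after "Emit:" as name(argument=value, ...), one argument or row to a line, values as JSON. drive_tool: Moves the arm, as the interface text tells. Its arguments: {"type":"object","properties":{"steps":{"type":"array","items":{"type":"object","properties":{"slide":{"type":"array","items":{"type":"number"}},"dr":{"type":"array","items":{"type":"number"}},"fingers":{"type":"number"}}}}},"required":["steps"]}

```bash
ls; mkdir -p pics
python3 - <<'E'
from cell import env, optics
import cv2
for n in ("scene","top"):
    im=optics.read_camera(n); cv2.imwrite(f"pics/{n}0.png",im[:,:,::-1])
    print(optics.camera_model(n))
print(env.state(), env.tcp_to_grasp)
E
```

```text
pics
{'mtx': array([[473.94762106,   0.        , 259.68983471],
       [  0.        , 473.94762106, 193.03138687],
       [  0.        ,   0.        ,   1.        ]]), 'distortion': array([-0.06273287,  0.        ,  0.        ,  0.        ,  0.        ]), 'R': array([[-0.86866347,  0.49486939,  0.02297967],
       [ 0.25332764,  0.48358159, -0.83783886],
       [-0.42573335, -0.72197863, -0.54543375]]), 't': array([ 444.33906245,  -59.37400354, 1524.06136182])}
{'mtx': array([[403.46055936,   0.        , 251.00395903],
       [  0.        , 403.46055936, 186.01003624],
       [  0.        ,   0.        ,   1.        ]]), 'distortion': array([-0.10309365,  0.        ,  0.        ,  0.        ,  0.        ]), 'R': array([[ 0.00663794, -0.99969857,  0.02363681],
       [-0.98463249, -0.01065936, -0.17431362],
       [ 0.17451303, -0.02211649, -0.98440645]]), 't': array([  -6.0861306 ,  548.5033923 , 1074.35372573])}
{'t': 0.1, 'joints': array([ 1.17638883e+00,  4.91454005e-01,  1.55936414e+00,  2.90041633e-05,
        1.09166288e+00, -1.05643106e-01]), 'qvel': array([-0.00026223,  0.00131117, -0.00327259, -0.00045298,  0.00037956,
       -0.00050471]), 'tau': array([ 2.26336379e-03, -6.13622475e+01, -2.58602518e+01,  6.93871127e-02,
        4.70519182e-02, -9.27304313e-05]), 'eef_pos': array([177.90283724, 598.94470589, 214.15669698]), 'tcp_rot': array([-1.57167703e+00,  1.19258283e-04, -2.88777827e-01]), 'ft_force': array([0.02103264, 0.39438797, 0.722648  ]), 'moment': array([0.04399442, 0.00946261, 0.040252  ]), 'opening': 0.9992147673782795} 18.8
```

View pics/scene0.png

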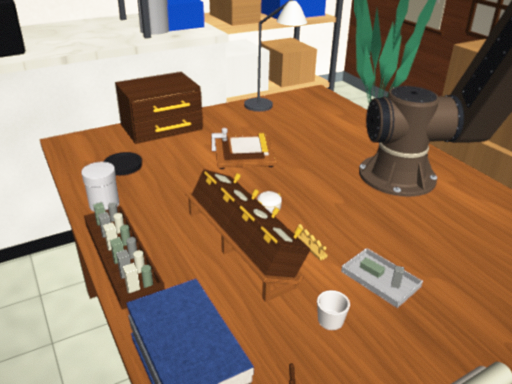

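View pics/top0.png

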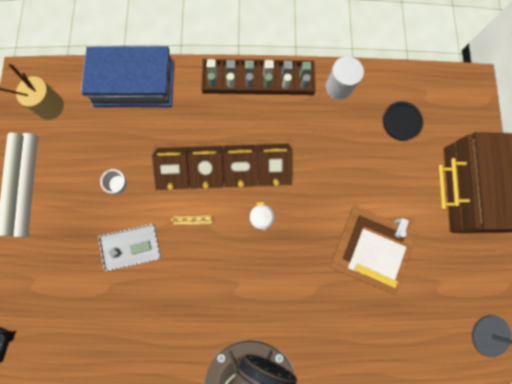

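Run:
```python
import cv2
a=cv2.imread("pics/top0.png")
cv2.imwrite("pics/c1.png",cv2.resize(a[135:205,140:300],None,fx=5,fy=5,interpolation=cv2.INTER_CUBIC))
cv2.imwrite("pics/c2.png",cv2.resize(a[200:300,325:425],None,fx=6,fy=6,interpolation=cv2.INTER_CUBIC))
b=cv2.imread("pics/scene0.png")
cv2.imwrite("pics/c3.png",cv2.resize(b[155:300,180:340],None,fx=5,fy=5,interpolation=cv2.INTER_CUBIC)[:600])
```

```text
(no output)
```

View pics/c1.png

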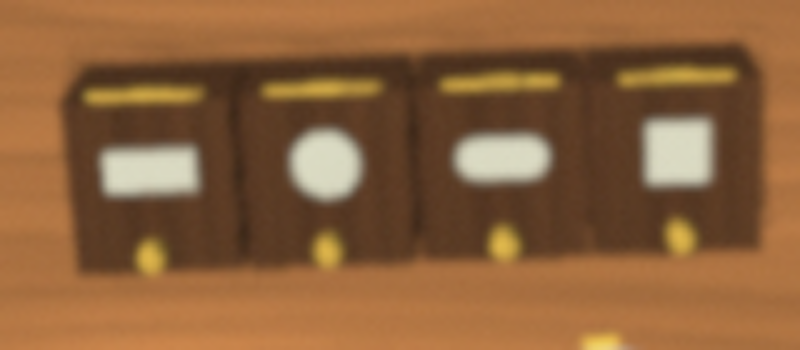

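View pics/c2.png

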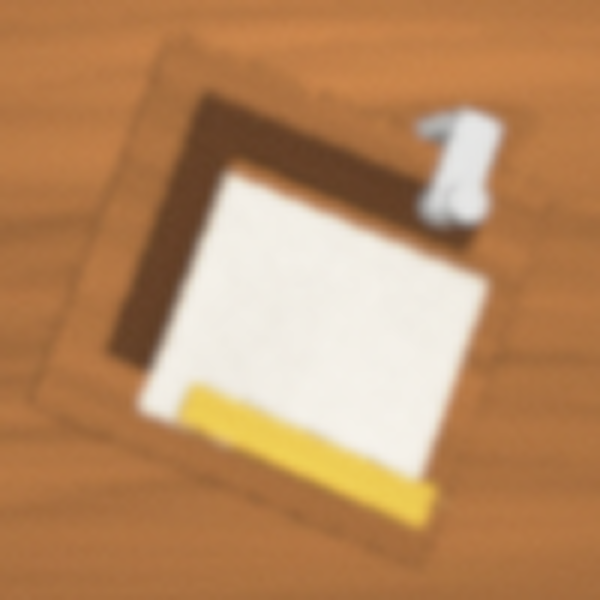

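View pics/c3.png

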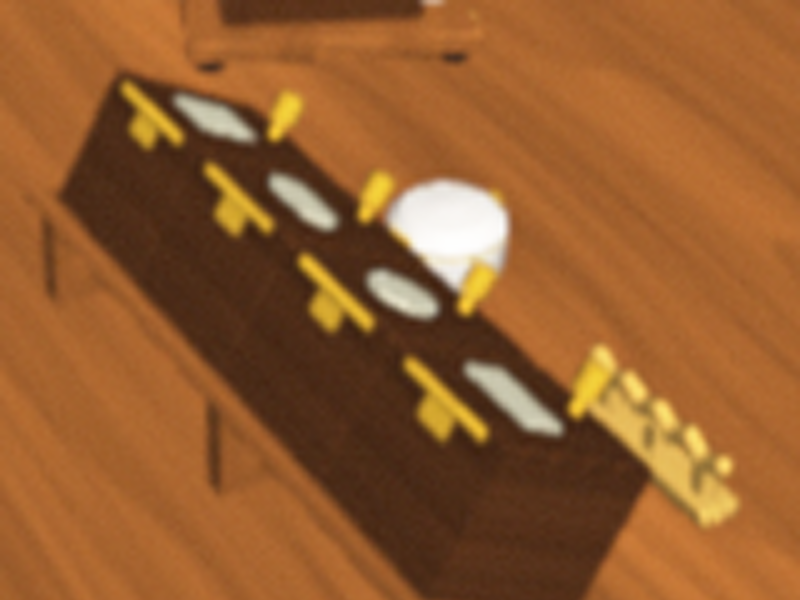

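```bash
cat > h.py <<'E'
import numpy as np, cv2
from cell import env, optics
from scipy.optimize import least_squares
M={n:optics.camera_model(n) for n in ("scene","top")}
def proj(n,P):
    m=M[n]; P=np.atleast_2d(P).astype(float)
    r,_=cv2.Rodrigues(m["R"]); return cv2.projectPoints(P,r,m["t"],m["mtx"],np.array(m["distortion"]))[0][:,0]
def crop2px(c,off,f): return (np.array(c,float)+.5)/f-.5+np.array(off)
def T(p,P):
    c,s=np.cos(p[2]),np.sin(p[2]); P=np.atleast_2d(P)
    return np.c_[c*P[:,0]-s*P[:,1]+p[0], s*P[:,0]+c*P[:,1]+p[1], P[:,2]]
S3=np.sin(np.pi/6);C3=np.cos(np.pi/6)
nn=np.array([-S3,0,C3]);uu=np.array([C3,0,S3])
def bx(a_u,yy,a_n): return np.array([0,yy,45])+uu*a_u+nn*a_n
E
python3 - <<'E'
from h import *
Y=[138.75,46.25,-46.25,-138.75]
inl=[bx(0,y,80) for y in Y]; kn=[bx(-32,y,97) for y in Y]
P=np.array(inl+kn)
top=crop2px([(150,171),(326,164),(503,158),(679,152),(150,257),(327,250),(504,244),(680,237)],(140,135),5)
sc=crop2px([(513,399),(402,293),(304,201),(215,118),(590,385),(477,288),(375,197),(286,115)],(180,155),5)
f=lambda p:np.r_[(proj("top",T(p,P))-top).ravel(),(proj("scene",T(p,P))-sc).ravel()]
r=least_squares(f,[550,100,0]);print(r.x);print(np.round(r.fun.reshape(-1,2),1).tolist())
for n,px in(("top",top),("scene",sc)):
    r=least_squares(lambda p:(proj(n,T(p,P))-px).ravel(),[550,100,0]);print(n,r.x,abs(r.fun).max())
b=cv2.imread("pics/scene0.png")
cv2.imwrite("pics/c4.png",cv2.resize(b[120:180,200:285],None,fx=9,fy=9,interpolation=cv2.INTER_CUBIC))
E
```

```text
[6.22403048e+02 7.78196949e+01 4.40688139e-02]
[[0.1, 1.6], [-0.0, 1.8], [-0.3, 1.9], [-0.5, 2.0], [0.2, -2.0], [0.0, -1.8], [-0.1, -1.7], [-0.1, -1.5], [0.9, 0.9], [1.1, 1.3], [1.0, 1.2], [1.2, 1.2], [-1.4, -0.9], [-1.3, -1.7], [-0.9, -1.6], [-1.2, -1.4]]
top [6.22460669e+02 7.77337379e+01 4.75012788e-02] 1.8652413059927255
scene [6.22510043e+02 7.81670207e+01 4.03498720e-02] 1.5312862244132361
```

View pics/c4.png

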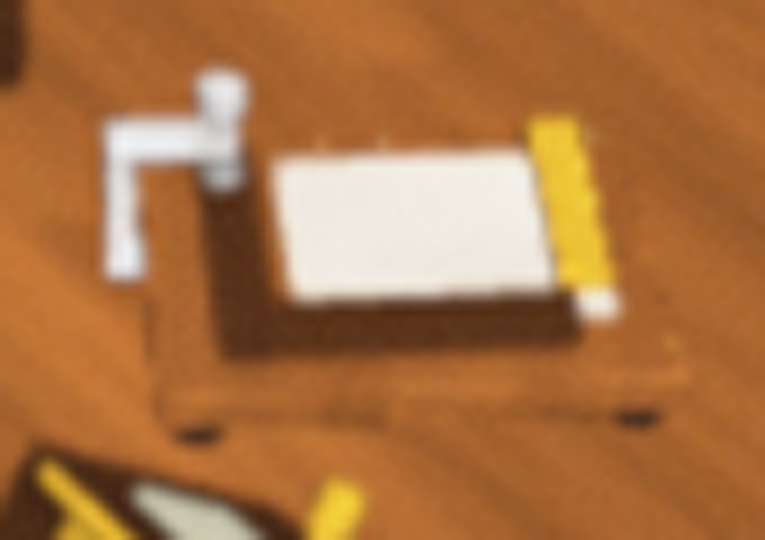

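Run:
```python
from h import *
Y=[138.75,46.25,-46.25,-138.75]
top=crop2px([(150,171),(326,164),(503,158),(679,152),(150,257),(327,250),(504,244),(680,237)],(140,135),5)
sc=crop2px([(513,399),(402,293),(304,201),(215,118),(590,385),(477,288),(375,197),(286,115)],(180,155),5)
def PP(d): return np.array([bx(d,y,80) for y in Y]+[bx(-32,y,97) for y in Y])
def f(p):return np.r_[(proj("top",T(p,PP(p[3]))+[p[4],p[5],0])-top).ravel(),(proj("scene",T(p,PP(p[3])))-sc).ravel()]
r=least_squares(lambda p:f(np.r_[p,0,0]),[550,100,0,0]);print(r.x);print(np.round(r.fun.reshape(-1,2),1).tolist())
st=r.x
print("cam top",-M["top"]["R"].T@M["top"]["t"], "scene",-M["scene"]["R"].T@M["scene"]["t"])
bt=crop2px([(208,95),(150,367)],(325,200),6); Bt=[(22,22,38),(-110,0,38)]
bs=crop2px([(275,300),(225,357),(578,340)],(200,120),9); Bs=[(0,0,38),(22,22,24),(-110,22,24)]
g=lambda p:np.r_[(proj("top",T(p,Bt))-bt).ravel(),(proj("scene",T(p,Bs))-bs).ravel()]
r=least_squares(g,[480,-250,0.3]);print(r.x);print(np.round(r.fun.reshape(-1,2),1).tolist())
bd=r.x
def ov(n,off,size,f,name):
    a=cv2.imread(f"pics/{n}0.png")[off[1]:off[1]+size[1],off[0]:off[0]+size[0]]
    a=cv2.resize(a,None,fx=f,fy=f,interpolation=cv2.INTER_CUBIC)
    def line(P,c):
        q=(proj(n,P)-off+.5)*f-.5
        cv2.polylines(a,[np.round(q).astype(int)],False,c,1)
    L=[(22,22),(-110,22),(-110,0),(0,0),(0,-120),(22,-120),(22,22)]
    for z,c in((38,(0,255,0)),(24,(255,0,255))): line(T(bd,[(x,y,z) for x,y in L]),c)
    for y in Y:
        line(T(st[:3],[bx(u,y+v,75) for u,v in((-48,-45),(48,-45),(48,45),(-48,45),(-48,-45))]),(0,255,0))
        line(T(st[:3],[bx(u,y+v,0) for u,v in((-48,-45),(48,-45),(48,45),(-48,45),(-48,-45))]),(255,255,0))
        t=np.linspace(0,6.3,30)
        line(T(st[:3],[bx(-32+7*np.cos(k),y+7*np.sin(k),97) for k in t]),(0,0,255))
    cv2.imwrite(name,a)
ov("top",(325,200),(100,100),6,"pics/o1.png")
ov("scene",(200,120),(85,60),9,"pics/o2.png")
ov("top",(140,135),(160,70),5,"pics/o3.png")
ov("scene",(180,155),(160,120),5,"pics/o4.png")
```

```text
[6.18928146e+02 7.82938649e+01 4.49211951e-02 8.36557716e+00]
[[-0.4, -0.1], [-0.4, 0.1], [-0.6, 0.1], [-0.7, 0.2], [-0.0, -0.7], [-0.2, -0.5], [-0.3, -0.4], [-0.3, -0.2], [-0.2, 0.1], [-0.1, 0.5], [-0.2, 0.3], [-0.1, 0.3], [0.0, -1.2], [0.1, -2.0], [0.3, -1.8], [0.0, -1.6]]
cam top [ 352.62593162   23.52332869 1153.35620937] scene [1049.8659388   909.16210165  771.31789346]
[ 4.42441867e+02 -3.18243419e+02 -4.00934901e-01]
[[-0.0, -0.6], [0.1, 0.9], [-0.0, -0.6], [-0.8, 0.3], [0.5, 0.7]]
```

View pics/o1.png

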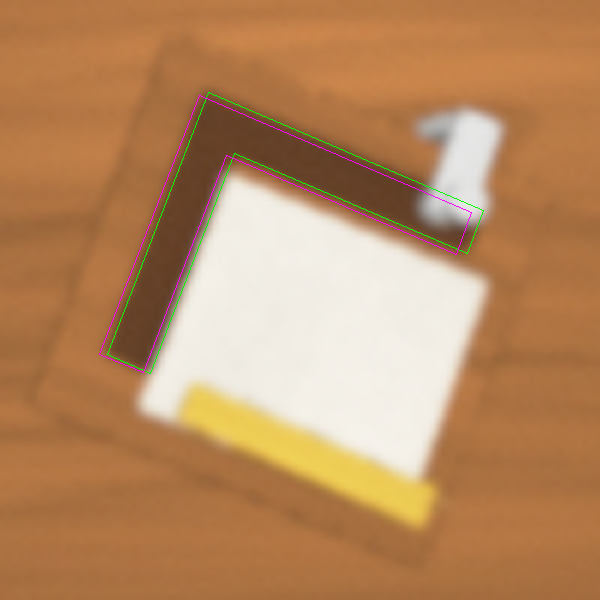

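View pics/o2.png

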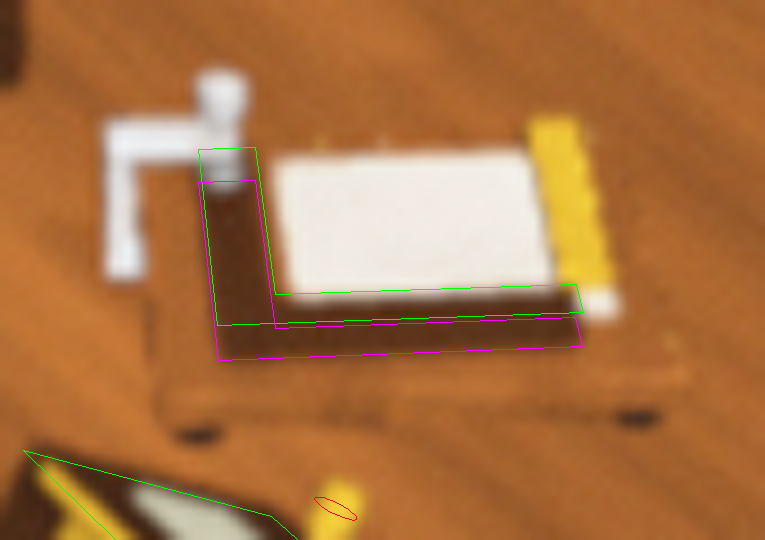

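View pics/o3.png

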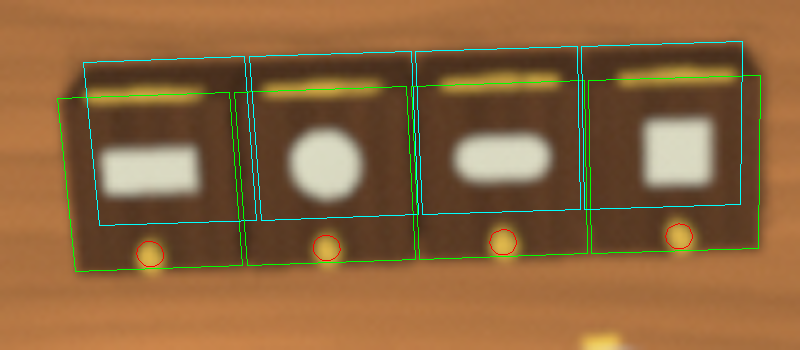

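View pics/o4.png

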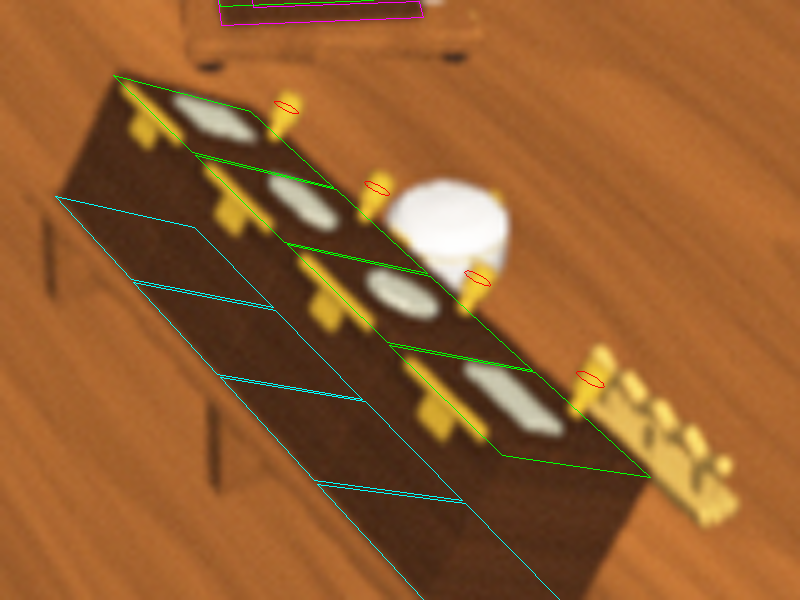

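```bash
cat >> h.py <<'E'
from scipy.spatial.transform import Rotation as Ro
def pose():
    s=env.state(); return np.array(s["eef_pos"]),Ro.from_euler("xyz",s["tcp_rot"])
def Rt(yaw,tilt=0):  # tilt>0: fingers point forward-down
    return Ro.from_euler("xyz",[-np.pi/2,-tilt,yaw])
def to(p,R,p0=None,R0=None):
    if p0 is None: p0,R0=pose()
    return np.round(R0.inv().apply(np.array(p)-p0)/1000,4).tolist(), np.round((R0.inv()*R).as_rotvec(),4).tolist()
E
python3 - <<'E'
from h import *
print([a for a in dir(env) if a[0]!='_'])
Y=[138.75,46.25,-46.25,-138.75]
top=crop2px([(150,171),(326,164),(503,158),(679,152),(150,257),(327,250),(504,244),(680,237)],(140,135),5)
sc=crop2px([(513,399),(402,293),(304,201),(215,118)],(180,155),5)
def PP(d): return np.array([bx(d,y,80) for y in Y]+[bx(-32,y,97) for y in Y])
def f(p):return np.r_[(proj("top",T(p,PP(p[3])))-top).ravel(),(proj("scene",T(p,PP(p[3]))[:4])-sc).ravel()]
r=least_squares(f,[550,100,0,0]);print(r.x);print(np.round(r.fun.reshape(-1,2),1).tolist())
st=r.x[:3]
for nm,q in(("knob",bx(-32,46.25,97)),("hinge",bx(48,46.25,75)),("recess",bx(-6,46.25,5)),("sealtop",bx(-6,46.25,69))): print(nm,T(st,q)[0])
kn=T(st,bx(-32,46.25,97))[0]; R=Rt(st[2],np.pi/6); nw=-R.as_matrix()[:,1]
print("to 60 above knob",kn+nw*60,to(kn+nw*60,R))
E
```

```text
['IKError', 'job_done', 'state', 'tcp_to_grasp']
[6.17804825e+02 7.75517352e+01 4.67063237e-02 9.30275022e+00]
[[-0.2, 0.0], [-0.2, 0.2], [-0.3, 0.2], [-0.4, 0.2], [0.3, -0.2], [0.2, -0.0], [0.1, -0.0], [0.1, 0.1], [-0.1, -0.4], [-0.1, 0.1], [-0.3, -0.0], [-0.2, 0.0]]
knob [539.51574284 120.19297137 113.00446417]
hinge [619.7102242  123.94128679 133.95190528]
recess [607.95768303 123.3919693   46.33012702]
sealtop [575.99258038 121.89791029 101.75575286]
to 60 above knob [509.5484591  118.79229105 164.96598839] ([0.4547, 0.0495, -0.3658], [0.0887, -0.3275, -0.5189])
```

Emit:
drive_tool(
  steps=[
    {"slide": [0.454,0.0,-0.366],"dr": [0.089,-0.327,-0.519],"fingers": 0.04},
    {"slide": [0.454,0.0,-0.366],"dr": [0.089,-0.327,-0.519],"fingers": 0.04},
    {"slide": [0.454,0.0,-0.366],"dr": [0.089,-0.327,-0.519],"fingers": 0.04},
    {"slide": [0.454,0.0,-0.366],"dr": [0.089,-0.327,-0.519],"fingers": 0.04},
    {"slide": [0.454,0.0,-0.366],"dr": [0.089,-0.327,-0.519],"fingers": 0.04},
  ],
)

```text
t: 0.52
eef_pos: [295.4, 428.0, 214.8]
tcp_rot: [-1.569, -0.523, 0.047]
ft_force: [2.7, -0.1, 0.7]
opening: 0.702
```

```bash
cat >> h.py <<'E'
st=np.array([617.805,77.552,0.0467])
kn=T(st,bx(-32,46.25,97))[0]; hg=T(st,bx(48,46.25,75))[0]; sy=st[2]
RN=Rt(sy,np.pi/6); nw=-RN.as_matrix()[:,1]
bd=np.array([442.44,-318.24,-.4009])
E
python3 -c "
from h import *
print(pose()[0],to(kn+nw*60,RN),env.state()['joints'])"
```

```text
[295.361842   427.99568939 214.82618965] ([0.1477, 0.1423, -0.3192], [-0.002, 0.0005, -0.0003]) [ 1.06153211  0.29395043  2.01344319 -0.74048692  0.67852374 -0.00513089]
```

Emit:
drive_tool(
  steps=[
    {"slide": [0.148,0.08,-0.319],"fingers": 0.04},
    {"slide": [0.148,0.08,-0.319],"fingers": 0.04},
    {"slide": [0.148,0.08,-0.319],"fingers": 0.04},
    {"slide": [0.148,0.08,-0.319],"fingers": 0.04},
    {"slide": [0.148,0.08,-0.319],"fingers": 0.04},
  ],
)

```text
invalid input
```

```bash
python3 -c "
from h import *
print(pose()[0],to(kn+nw*60,RN),env.state()['joints'])"
```

```text
[295.361842   427.99568939 214.82618965] ([0.1477, 0.1423, -0.3192], [-0.002, 0.0005, -0.0003]) [ 1.06153211  0.29395043  2.01344319 -0.74048692  0.67852374 -0.00513089]
```

Rows need `dr` too, it seems.

Emit:
drive_tool(
  steps=[
    {"slide": [0.148,0.08,-0.319],"dr": [0,0,0],"fingers": 0.04},
    {"slide": [0.148,0.08,-0.319],"dr": [0,0,0],"fingers": 0.04},
    {"slide": [0.148,0.08,-0.319],"dr": [0,0,0],"fingers": 0.04},
    {"slide": [0.148,0.08,-0.319],"dr": [0,0,0],"fingers": 0.04},
    {"slide": [0.148,0.08,-0.319],"dr": [0,0,0],"fingers": 0.04},
  ],
)

```text
t: 0.93
eef_pos: [400.6, 247.6, 216.8]
tcp_rot: [-1.569, -0.521, 0.042]
ft_force: [1.5, 1.2, -0.0]
opening: 0.431
```

```bash
python3 -c "
from h import *
print(pose()[0],to(kn+nw*60,RN),env.state()['joints'])"
```

```text
[400.58955325 247.56003955 216.75761993] ([0.064, 0.0961, -0.1335], [-0.0, -0.004, -0.0031]) [ 0.55276879  0.16267774  2.20139055 -0.67918363  0.39386052 -0.47804989]
```

Emit:
drive_tool(
  steps=[
    {"slide": [0.064,0.05,-0.133],"dr": [0,-0.004,-0.003],"fingers": 0.04},
    {"slide": [0.064,0.08,-0.133],"dr": [0,-0.004,-0.003],"fingers": 0.04},
    {"slide": [0.064,0.09,-0.1335],"dr": [0,-0.004,-0.003],"fingers": 0.04},
    {"slide": [0.064,0.096,-0.1335],"dr": [0,-0.004,-0.003],"fingers": 0.04},
    {"slide": [0.064,0.096,-0.1335],"dr": [0,-0.004,-0.003],"fingers": 0.04},
  ],
)

```text
t: 1.35
eef_pos: [511.5, 116.7, 163.1]
tcp_rot: [-1.571, -0.522, 0.043]
ft_force: [-0.8, -0.3, 0.2]
opening: 0.423
```

```bash
cat > look.py <<'E'
import sys
from h import *
def look(n,name,off,size,f,pts=[]):
    a=optics.read_camera(n); a=a[:,:,::-1][off[1]:off[1]+size[1],off[0]:off[0]+size[0]]
    a=cv2.resize(a,None,fx=f,fy=f,interpolation=cv2.INTER_CUBIC)
    for p in pts:
        q=(proj(n,p)[0]-off+.5)*f-.5
        cv2.drawMarker(a,tuple(int(v) for v in q),(0,0,255),cv2.MARKER_CROSS,12,1)
    cv2.imwrite(f"pics/{name}.png",a)
E
python3 -c "
from look import *
print(pose()[0],to(kn+nw*60,RN),env.state()['joints'])
p,R=pose()
look('scene','k1',(180,100),(160,140),4,[kn,p])
look('top','k1t',(140,100),(170,120),4,[kn,p])
"
```

```text
[511.52310793 116.67059362 163.08380656] ([-0.0007, -0.0026, 0.0022], [0.0027, -0.0036, -0.0013]) [ 0.11834183  0.30888079  2.20048514 -0.3333676   0.11761114 -1.17383139]
```

View pics/k1.png

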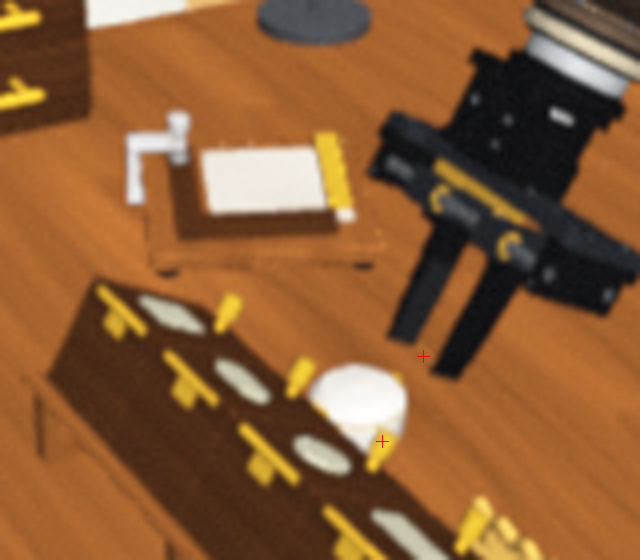

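View pics/k1t.png

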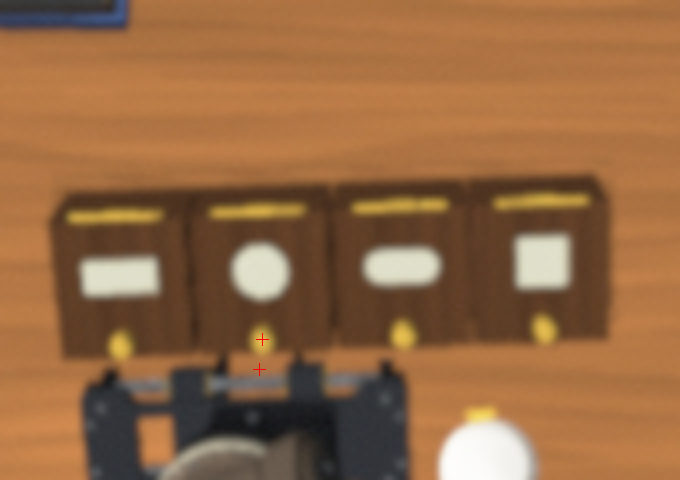

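```bash
python3 -c "
from h import *
R=Rt(sy,np.radians(20)); up=-R.as_matrix()[:,1]
print(to(kn+up*30,R)); print(to(kn-up*10,R))
"
```

```text
([0.0058, 0.029, 0.0005], [0.0019, -0.0041, 0.1715])
([-0.001, 0.0684, 0.0006], [0.0019, -0.0041, 0.1715])
```

Emit:
drive_tool(
  steps=[
    {"slide": [0.006,0.029,0.0005],"dr": [0.002,-0.004,0.1715],"fingers": 0.04},
    {"slide": [0.006,0.029,0.0005],"dr": [0.002,-0.004,0.1715],"fingers": 0.04},
    {"slide": [0.002,0.05,0.0006],"dr": [0.002,-0.004,0.1715],"fingers": 0.04},
    {"slide": [-0.001,0.0684,0.0006],"dr": [0.002,-0.004,0.1715],"fingers": 0.04},
    {"slide": [-0.001,0.0684,0.0006],"dr": [0.002,-0.004,0.1715],"fingers": 0.04},
  ],
)

```text
t: 1.87
eef_pos: [541.5, 123.4, 103.0]
tcp_rot: [-1.571, -0.348, 0.052]
ft_force: [-0.4, -0.2, -0.5]
opening: 0.418
```

```bash
python3 -c "
from look import *
R=Rt(sy,np.radians(20)); up=-R.as_matrix()[:,1]
look('scene','k2',(180,100),(160,140),4,[kn])
print(to(kn-up*10,R),env.state()['joints'],env.state()['ft_force'])
"
```

```text
([0.0013, 0.0011, -0.0031], [-0.0016, 0.0047, -0.0005]) [ 0.1160322   0.46067575  2.07589654 -0.08667595  0.25809851 -1.42652847] [-0.44911171  0.83535059  0.72627543]
```

View pics/k2.png

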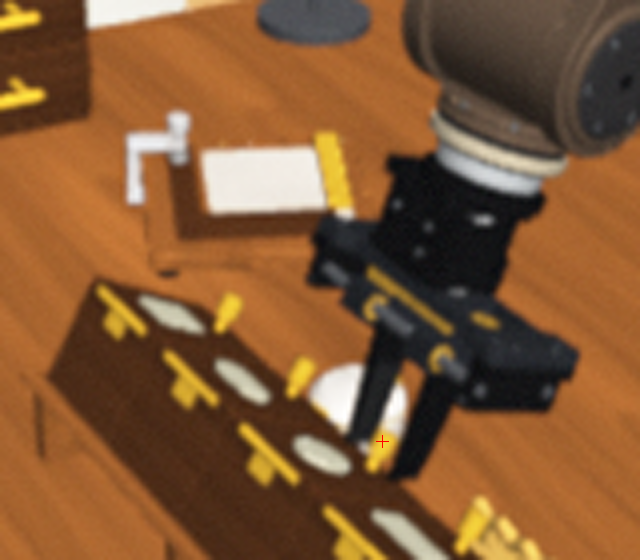

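Emit:
drive_tool(
  steps=[
    {"slide": [0.001,0.0005,-0.002],"dr": [0,0.004,0],"fingers": 0.0},
    {"slide": [0.001,0.0005,-0.002],"dr": [0,0.004,0],"fingers": 0.0},
    {"slide": [0.001,0.0005,-0.002],"dr": [0,0.004,0],"fingers": 0.0},
    {"slide": [0.001,0.0005,-0.002],"dr": [0,0.004,0],"fingers": 0.0},
    {"slide": [0.001,0.0005,-0.002],"dr": [0,0.004,0],"fingers": 0.0},
  ],
)

```text
t: 2.33
eef_pos: [543.5, 121.0, 105.7]
tcp_rot: [-1.569, -0.353, 0.046]
ft_force: [-4.0, 16.7, 2.1]
opening: 0.138
```

```bash
python3 -c "
from h import *
s=env.state(); print(s['opening']*95.1, s['ft_force'])
p0,R0=pose()
# swing: knob pos at angle th about hinge, tool tilt schedule; grip offset
R=Rt(sy,np.radians(20)); up=-R.as_matrix()[:,1]; k0=p0+10*up
print(p0,k0,kn)
ax=np.array([-np.sin(sy),np.cos(sy),0])
for th in np.arange(.15,1.7,.15):
    k=hg+Ro.from_rotvec(ax*th).apply(kn-hg)+(k0-kn)*[0,1,0]
    tl=np.radians(20); RR=Rt(sy,tl); u2=-RR.as_matrix()[:,1]
    print(round(th,2),to(k-10*u2,RR,p0,R0))
"
```

```text
13.161384699704415 [-4.00376951 16.74268751  2.09983374]
[543.47430395 121.03375876 105.70303927] [540.05783138 120.8740934  115.09996548] [539.51618785 120.19373126 113.00446417]
0.15 ([0.0009, -0.0105, 0.0], [-0.002, -0.0005, 0.0035])
0.3 ([0.0048, -0.0223, 0.0001], [-0.002, -0.0005, 0.0035])
0.45 ([0.0105, -0.0333, 0.0001], [-0.002, -0.0005, 0.0035])
0.6 ([0.0177, -0.0434, 0.0001], [-0.002, -0.0005, 0.0035])
0.75 ([0.0264, -0.0523, 0.0001], [-0.002, -0.0005, 0.0035])
0.9 ([0.0363, -0.0599, 0.0002], [-0.002, -0.0005, 0.0035])
1.05 ([0.0473, -0.0658, 0.0002], [-0.002, -0.0005, 0.0035])
1.2 ([0.0589, -0.07, 0.0002], [-0.002, -0.0005, 0.0035])
1.35 ([0.0711, -0.0725, 0.0002], [-0.002, -0.0005, 0.0035])
1.5 ([0.0835, -0.0731, 0.0002], [-0.002, -0.0005, 0.0035])
1.65 ([0.0959, -0.0718, 0.0002], [-0.002, -0.0005, 0.0035])
```

Emit:
drive_tool(
  steps=[
    {"slide": [0.001,-0.0125,0.001],"dr": [0,0,0],"fingers": 0.0},
    {"slide": [0.005,-0.024,0.001],"dr": [0,0,0],"fingers": 0.0},
    {"slide": [0.0105,-0.035,0.001],"dr": [0,0,0],"fingers": 0.0},
    {"slide": [0.0175,-0.045,0.001],"dr": [0,0,0],"fingers": 0.0},
    {"slide": [0.0175,-0.045,0.001],"dr": [0,0,0],"fingers": 0.0},
  ],
)

```text
t: 2.75
eef_pos: [544.5, 121.6, 155.0]
tcp_rot: [-1.569, -0.353, 0.046]
ft_force: [-3.4, -0.0, 0.8]
opening: 0.135
```

```bash
python3 -c "
from look import *
look('scene','k3',(180,100),(160,140),4,[])
s=env.state(); print(s['opening']*95.1, s['ft_force'],s['joints'])
p0,R0=pose()
print(p0,R0.as_euler('xyz'))
ax=np.array([-np.sin(sy),np.cos(sy),0])
for th in np.arange(.6,1.7,.15):
    k=hg+Ro.from_rotvec(ax*th).apply(kn-hg)
    tl=np.radians(20); RR=Rt(sy,tl); u2=-RR.as_matrix()[:,1]
    print(round(th,2),to(k-8*u2,RR,p0,R0))
"
```

```text
13.409258540545098 [-2.1633518   1.33197104  0.86559421] [ 0.11152366  0.37717008  2.0266401  -0.05508554  0.38678322 -1.4583754 ]
[544.12275542 121.56583766 153.9530438 ] [-1.56902109 -0.35211258  0.04612168]
0.6 ([0.0004, -0.0004, -0.0012], [-0.0016, -0.0005, 0.003])
0.75 ([0.0091, -0.0093, -0.0011], [-0.0016, -0.0005, 0.003])
0.9 ([0.019, -0.0168, -0.0011], [-0.0016, -0.0005, 0.003])
1.05 ([0.0299, -0.0228, -0.0011], [-0.0016, -0.0005, 0.003])
1.2 ([0.0416, -0.027, -0.0011], [-0.0016, -0.0005, 0.003])
1.35 ([0.0538, -0.0295, -0.0011], [-0.0016, -0.0005, 0.003])
1.5 ([0.0662, -0.0301, -0.0011], [-0.0016, -0.0005, 0.003])
1.65 ([0.0786, -0.0288, -0.0011], [-0.0016, -0.0005, 0.003])
```

View pics/k3.png

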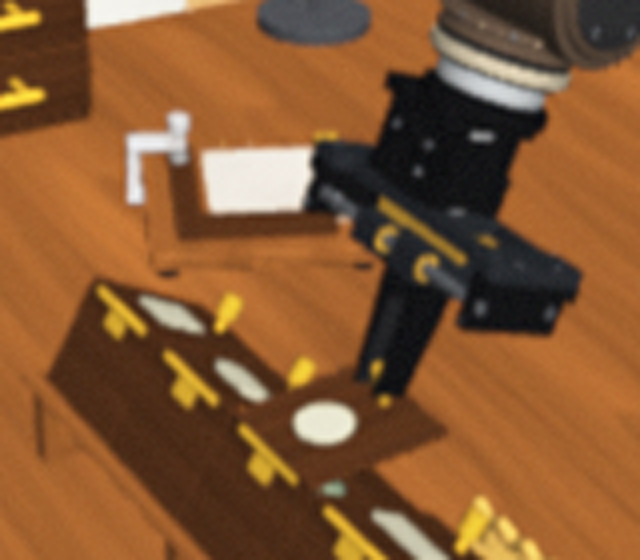

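The lid is lifted about 0.6 rad with the knob held, and the seal shows at (333,489) in the crop.

Emit:
drive_tool(
  steps=[
    {"slide": [0.009,-0.0093,0],"dr": [0,0,0],"fingers": 0.0},
    {"slide": [0.019,-0.0168,0],"dr": [0,0,0],"fingers": 0.0},
    {"slide": [0.03,-0.0228,0],"dr": [0,0,0],"fingers": 0.0},
    {"slide": [0.0416,-0.027,0],"dr": [0,0,0],"fingers": 0.0},
    {"slide": [0.0538,-0.0295,0],"dr": [0,0,0],"fingers": 0.0},
  ],
)

```text
t: 3.22
eef_pos: [583.8, 123.4, 198.9]
tcp_rot: [-1.569, -0.349, 0.046]
ft_force: [-3.6, 0.6, -1.7]
opening: 0.135
```

Emit:
drive_tool(
  steps=[
    {"slide": [0.0124,-0.0006,0],"dr": [0,0,0],"fingers": 0.0},
    {"slide": [0.024,0.0006,0],"dr": [0,0,0],"fingers": 0.0},
    {"slide": [0.026,0.001,0],"dr": [0,0,0],"fingers": 0.0},
    {"slide": [0.026,0.001,0],"dr": [0,0,0],"fingers": 0.0},
  ],
)

```text
t: 3.55
eef_pos: [610.6, 124.6, 208.1]
tcp_rot: [-1.569, -0.354, 0.046]
ft_force: [-3.1, 0.9, 10.5]
opening: 0.131
```

```bash
python3 -c "
from look import *
look('scene','k4',(180,80),(160,140),4,[])
s=env.state(); print(s['opening']*95.1, s['ft_force'],s['joints'])
p0,R0=pose()
print(p0,R0.as_euler('xyz'))
ax=np.array([-np.sin(sy),np.cos(sy),0])
for th in np.arange(1.2,1.7,.15):
    k=hg+Ro.from_rotvec(ax*th).apply(kn-hg)
    tl=np.radians(20); RR=Rt(sy,tl); u2=-RR.as_matrix()[:,1]
    print(round(th,2),to(k-8*u2,RR,p0,R0))
"
```

```text
12.465628056366963 [-3.19460454  0.95781754  8.93322252] [ 0.10334087  0.38389127  1.81960023 -0.03250178  0.58487465 -1.48993009]
[610.22559081 124.63646696 207.98175857] [-1.56888351 -0.35390068  0.0460304 ]
1.2 ([-0.0391, 0.0008, -0.0012], [-0.0017, -0.0006, 0.0048])
1.35 ([-0.0269, -0.0016, -0.0012], [-0.0017, -0.0006, 0.0048])
1.5 ([-0.0145, -0.0022, -0.0011], [-0.0017, -0.0006, 0.0048])
1.65 ([-0.0022, -0.0009, -0.0011], [-0.0017, -0.0006, 0.0048])
```

View pics/k4.png

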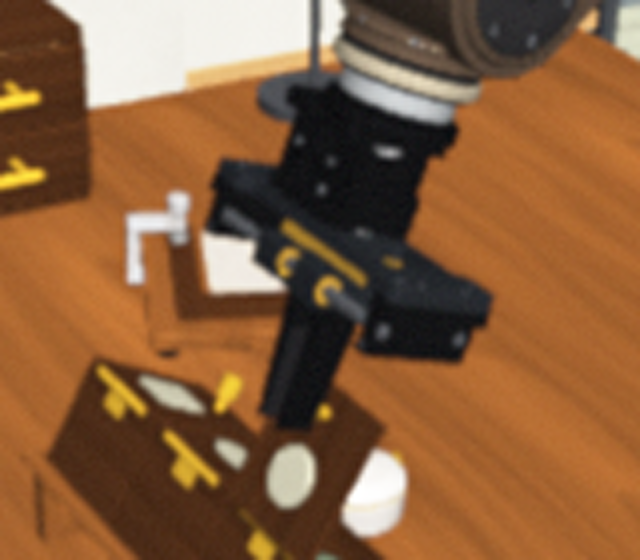

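Emit:
drive_tool(
  steps=[
    {"slide": [0,0,0],"dr": [0,0,0],"fingers": 0.035},
    {"slide": [0,0,0],"dr": [0,0,0],"fingers": 0.035},
    {"slide": [0,0,0],"dr": [0,0,0],"fingers": 0.035},
    {"slide": [0.002,-0.03,0],"dr": [0,0,0],"fingers": 0.035},
    {"slide": [0.002,-0.07,0],"dr": [0,0,0],"fingers": 0.04},
  ],
)

```text
t: 4.02
eef_pos: [586.5, 123.0, 271.1]
tcp_rot: [-1.57, -0.345, 0.046]
ft_force: [0.2, -0.0, 0.7]
opening: 0.39
```

```bash
python3 -c "
from look import *
p,R=pose()
tp=T(st,bx(-6,46.25,69))[0]
print(p,env.state()['opening']*95, to(tp+nw*70,RN))
look('scene','k5',(200,60),(160,150),4,[tp])
look('top','k5t',(140,60),(170,150),4,[tp])
"
```

```text
[586.50826977 123.02180311 271.0803516 ] 37.066426276611644 ([-0.0796, 0.0869, -0.0008], [-0.0009, -0.0007, -0.1787])
```

View pics/k5.png

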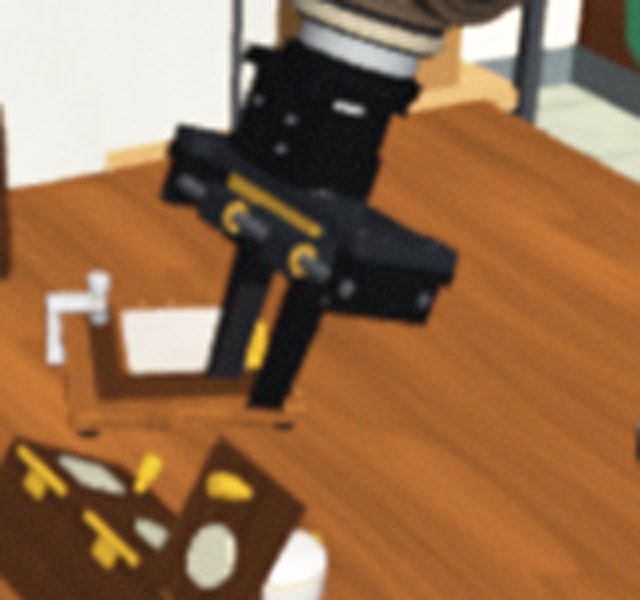

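View pics/k5t.png

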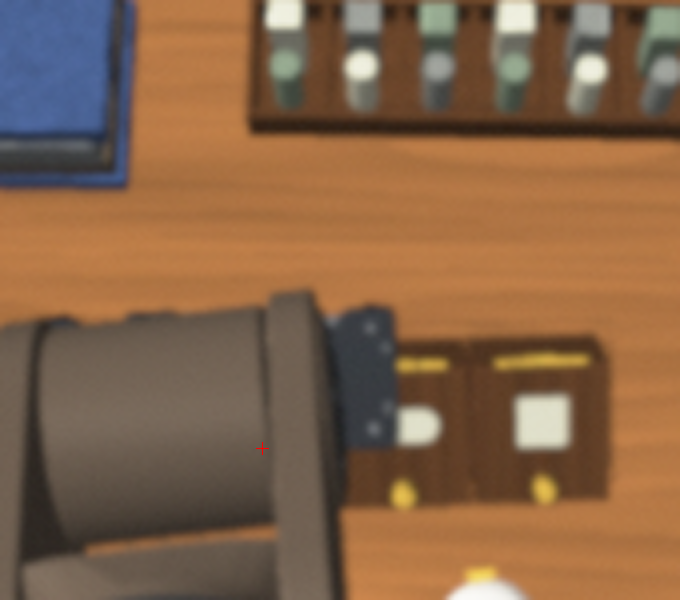

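Emit:
drive_tool(
  steps=[
    {"slide": [-0.04,0.0,0],"dr": [0,0,-0.09],"fingers": 0.04},
    {"slide": [-0.08,0.015,0],"dr": [0,0,-0.1787],"fingers": 0.04},
    {"slide": [-0.08,0.05,0],"dr": [-0.001,0,-0.1787],"fingers": 0.04},
    {"slide": [-0.0796,0.0869,-0.0008],"dr": [-0.001,0,-0.1787],"fingers": 0.04},
    {"slide": [-0.0796,0.0869,-0.0008],"dr": [-0.001,0,-0.1787],"fingers": 0.04},
  ],
)

```text
t: 4.53
eef_pos: [541.1, 120.4, 158.6]
tcp_rot: [-1.57, -0.521, 0.046]
ft_force: [-0.1, 0.0, -1.2]
opening: 0.42
```

```bash
python3 -c "
from look import *
p,R=pose()
tp=T(st,bx(-6,46.25,69))[0]
print(p,env.state()['opening']*95, to(tp+nw*70,RN),to(tp+nw*-32,RN),env.state()['joints'])
look('top','k6t',(140,60),(170,150),4,[tp])
"
```

```text
[541.07526758 120.40475652 158.62070952] 39.88712623292095 ([0.0018, -0.0033, -0.0001], [-0.0003, -0.0004, -0.0027]) ([0.0021, 0.0987, -0.0002], [-0.0003, -0.0004, -0.0027]) [ 0.11685006  0.35133881  2.1400379  -0.26008857  0.13481753 -1.25167048]
```

View pics/k6t.png

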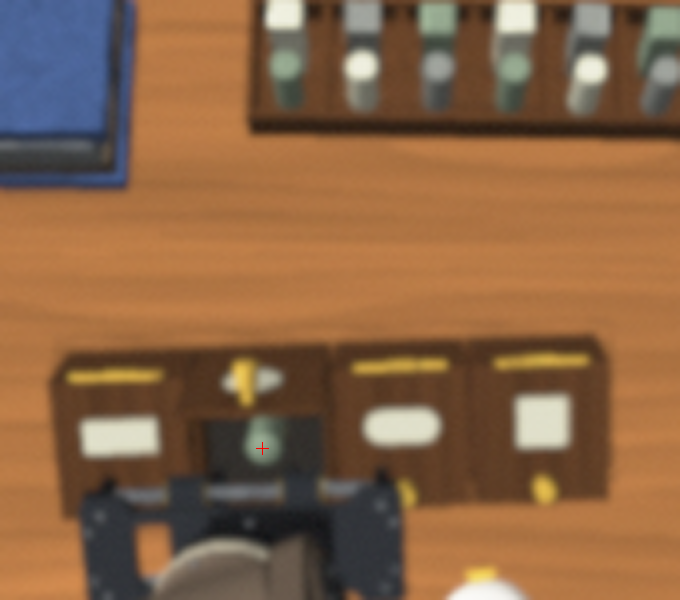

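Emit:
drive_tool(
  steps=[
    {"slide": [0.002,0.02,0],"dr": [0,0,-0.003],"fingers": 0.04},
    {"slide": [0.002,0.045,0],"dr": [0,0,-0.003],"fingers": 0.04},
    {"slide": [0.002,0.07,0],"dr": [0,0,-0.003],"fingers": 0.04},
    {"slide": [0.002,0.07,0],"dr": [0,0,-0.003],"fingers": 0.04},
  ],
)

```text
t: 4.92
eef_pos: [584.0, 125.2, 112.0]
tcp_rot: [-1.581, -0.526, 0.046]
ft_force: [-0.2, 1.0, -0.4]
opening: 0.417
```

```bash
python3 -c "
from look import *
p,R=pose()
tp=T(st,bx(-6,46.25,69))[0]
print(p,env.state()['opening']*95, to(tp+nw*-32,RN),env.state()['joints'],env.state()['ft_force'])
"
```

```text
[583.97048117 125.19157316 111.98501579] 39.5995079110993 ([-0.0122, 0.0368, -0.0025], [0.0104, -0.001, 0.0022]) [ 0.12282698  0.48393982  2.08614108 -0.79521801  0.06804613 -0.70979868] [-0.17976686  1.01856423 -0.4492474 ]
```

```bash
python3 -c "
from look import *
tp=T(st,bx(-6,46.25,69))[0]
R25=Rt(sy,np.radians(25))
for d in (15,0,-32): print(d,to(tp+nw*d,R25))
"
```

```text
15 ([-0.0121, -0.0102, -0.003], [0.0104, -0.0015, 0.0894])
0 ([-0.0122, 0.0048, -0.0029], [0.0104, -0.0015, 0.0894])
-32 ([-0.0122, 0.0368, -0.0025], [0.0104, -0.0015, 0.0894])
```

Emit:
drive_tool(
  steps=[
    {"slide": [0,-0.015,0],"dr": [0,0,0.089],"fingers": 0.04},
    {"slide": [0,-0.015,0],"dr": [0,0,0.089],"fingers": 0.04},
    {"slide": [0,-0.015,0],"dr": [0,0,0.089],"fingers": 0.04},
  ],
)

```text
t: 5.17
eef_pos: [576.1, 123.5, 125.0]
tcp_rot: [-1.585, -0.444, 0.044]
ft_force: [-0.1, -0.6, -1.0]
opening: 0.424
```

```bash
python3 -c "
from look import *
tp=T(st,bx(-6,46.25,69))[0]
R25=Rt(sy,np.radians(25))
for d in (15,0,-32): print(d,to(tp+nw*d,R25))
print(pose()[0],env.state()['joints'],env.state()['ft_force'])
"
```

```text
15 ([-0.0113, 0.006, -0.0015], [0.0154, -0.0021, 0.0079])
0 ([-0.0101, 0.0209, -0.0013], [0.0154, -0.0021, 0.0079])
-32 ([-0.0076, 0.0528, -0.0008], [0.0154, -0.0021, 0.0079])
[576.05922162 123.46221634 124.96416007] [ 0.12095279  0.45336641  2.04070823 -0.22790033  0.21069375 -1.27862844] [-0.07675922 -0.55264465 -1.00308212]
```

Emit:
drive_tool(
  steps=[
    {"slide": [-0.0113,0.006,-0.0015],"dr": [0.015,-0.002,0.008],"fingers": 0.04},
    {"slide": [-0.0113,0.006,-0.0015],"dr": [0.015,-0.002,0.008],"fingers": 0.04},
    {"slide": [-0.0101,0.0209,-0.0013],"dr": [0.015,-0.002,0.008],"fingers": 0.04},
    {"slide": [-0.0101,0.0209,-0.0013],"dr": [0.015,-0.002,0.008],"fingers": 0.04},
  ],
)

```text
t: 5.5
eef_pos: [576.6, 121.4, 100.2]
tcp_rot: [-1.572, -0.437, 0.046]
ft_force: [-0.5, 0.1, -1.0]
opening: 0.42
```

```bash
python3 -c "
from look import *
tp=T(st,bx(-6,46.25,69))[0]
R25=Rt(sy,np.radians(25))
for d in (-15,-32): print(d,to(tp+nw*d,R25))
print(pose()[0],env.state()['joints'],env.state()['ft_force'])
look('top','k7t',(180,120),(90,80),7,[tp])
look('scene','k7',(200,100),(130,110),5,[tp])
"
```

```text
-15 ([0.0014, 0.0132, 0.0005], [0.002, -0.0006, 0.0012])
-32 ([0.0029, 0.0302, 0.0006], [0.002, -0.0006, 0.0012])
[576.64454318 121.40837152 100.177797  ] [ 0.10850955  0.49693564  2.05772614 -0.18594418  0.15288766 -1.33032222] [-0.4640818   0.13984411 -1.01378479]
```

View pics/k7t.png

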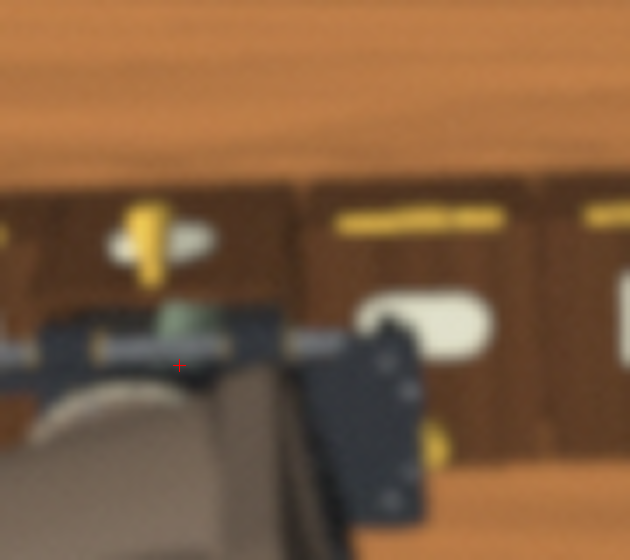

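View pics/k7.png

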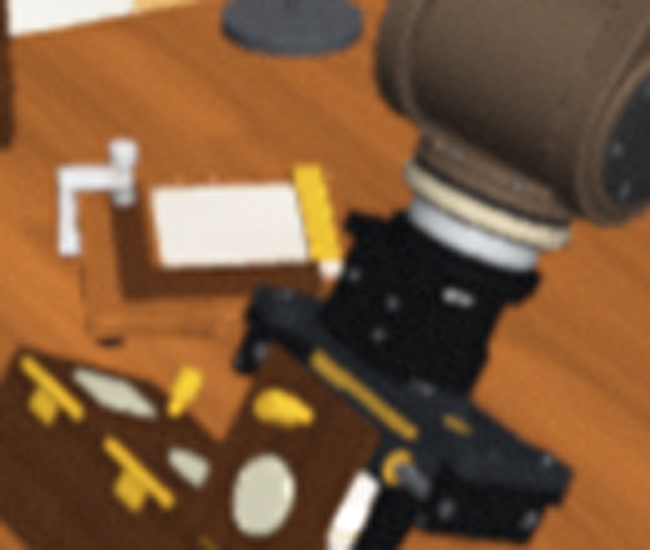

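Emit:
drive_tool(
  steps=[
    {"slide": [0.0014,0.0132,0.0005],"dr": [0,0,0],"fingers": 0.04},
    {"slide": [0.002,0.022,0.0005],"dr": [0,0,0],"fingers": 0.04},
    {"slide": [0.0029,0.03,0.0005],"dr": [0,0,0],"fingers": 0.04},
    {"slide": [0.0029,0.03,0.0005],"dr": [0,0,0],"fingers": 0.04},
  ],
)

```text
t: 5.93
eef_pos: [591.2, 122.7, 72.8]
tcp_rot: [-1.572, -0.435, 0.046]
ft_force: [-1.8, -1.0, -0.3]
opening: 0.42
```

```bash
python3 -c "
from look import *
tp=T(st,bx(-6,46.25,69))[0]
R25=Rt(sy,np.radians(25))
for d in (-32,): print(d,to(tp+nw*d,R25))
print(pose()[0],env.state()['joints'],env.state()['ft_force'])
"
```

```text
-32 ([0.0012, -0.0008, -0.0], [0.0017, -0.0002, -0.0009])
[591.21556395 122.65225171  72.81846841] [ 0.10756877  0.56019234  2.04035281 -0.25196596  0.10984891 -1.26483455] [-1.83441554 -0.98626942 -0.30080056]
```

Well placed, no contact force; close the fingers.

Emit:
drive_tool(
  steps=[
    {"slide": [0.001,0,0],"dr": [0,0,0],"fingers": 0.0},
    {"slide": [0.001,0,0],"dr": [0,0,0],"fingers": 0.0},
    {"slide": [0.001,0,0],"dr": [0,0,0],"fingers": 0.0},
    {"slide": [0.001,0,0],"dr": [0,0,0],"fingers": 0.0},
  ],
)

```text
t: 6.27
eef_pos: [591.9, 122.7, 74.5]
tcp_rot: [-1.572, -0.437, 0.046]
ft_force: [0.2, 0.2, -0.7]
opening: 0.249
```

```bash
python3 -c "
from look import *
s=env.state();p,R=pose()
print(s['opening']*95.1,s['ft_force'],p)
for d in (30,60,100): print(d,to(p+nw*d,R))
"
```

```text
23.64240063077276 [ 0.1719142   0.18969167 -0.69823354] [591.864352   122.74817106  74.48849516]
30 ([-0.0026, -0.0299, -0.0], [0.0, 0.0, 0.0])
60 ([-0.0052, -0.0598, -0.0001], [0.0, 0.0, 0.0])
100 ([-0.0087, -0.0996, -0.0001], [0.0, 0.0, 0.0])
```

Emit:
drive_tool(
  steps=[
    {"slide": [-0.0009,-0.01,0],"dr": [0,0,0],"fingers": 0.0},
    {"slide": [-0.0017,-0.02,0],"dr": [0,0,0],"fingers": 0.0},
    {"slide": [-0.0026,-0.03,0],"dr": [0,0,0],"fingers": 0.0},
  ],
)

```text
t: 6.52
eef_pos: [576.1, 122.0, 101.2]
tcp_rot: [-1.572, -0.436, 0.046]
ft_force: [-0.9, -0.2, -0.2]
opening: 0.242
```

Emit:
drive_tool(
  steps=[
    {"slide": [-0.002,-0.024,0],"dr": [0,0,0],"fingers": 0.0},
    {"slide": [-0.004,-0.048,0],"dr": [0,0,0],"fingers": 0.0},
    {"slide": [-0.006,-0.072,0],"dr": [0,0,0],"fingers": 0.0},
    {"slide": [-0.009,-0.095,0],"dr": [0,0,0],"fingers": 0.0},
  ],
)

```text
t: 6.85
eef_pos: [527.2, 120.0, 184.3]
tcp_rot: [-1.572, -0.437, 0.047]
ft_force: [0.7, 0.2, -1.3]
opening: 0.245
```

```bash
python3 -c "
from look import *
s=env.state();p,R=pose()
print(s['opening']*95.1,s['ft_force'],p,s['joints'])
look('scene','k8',(200,80),(130,110),6,[p])
"
```

```text
23.316897809320842 [ 0.74588591  0.16567813 -1.34876485] [527.16321059 120.01143906 184.2886764 ] [ 0.11722445  0.2953392   2.08569698 -0.09618754  0.32621598 -1.41557353]
```

View pics/k8.png

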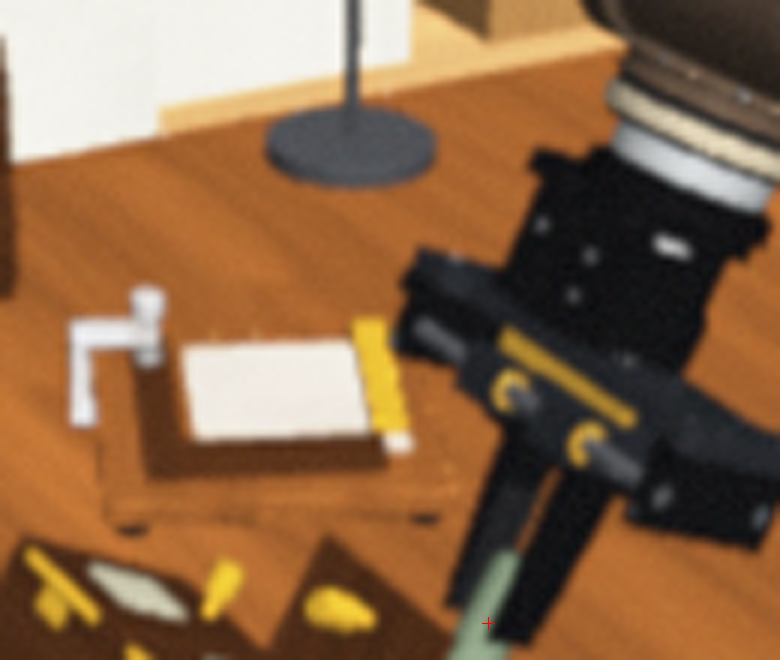

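```bash
cat >> h.py <<'E'
RB=Rt(bd[2],np.radians(-5))
def bp(x,y,z): return T(bd,[(x,y,z)])[0]
E
python3 -c "
from look import *
p,R=pose()
print(bp(-30,-30,24),to(bp(-30,-30,120),RB), to(p+[-40,0,30],R))
"
```

```text
[ 403.11128148 -334.15389015   24.        ] ([-0.1592, -0.0001, -0.4481], [-0.0787, 0.4456, 0.5184]) ([-0.0234, -0.0442, 0.0018], [0.0, 0.0, 0.0])
```

Emit:
drive_tool(
  steps=[
    {"slide": [-0.02,-0.037,0],"dr": [-0.01,0.06,0.07],"fingers": 0.0},
    {"slide": [-0.159,-0.04,-0.448],"dr": [-0.03,0.18,0.207],"fingers": 0.0},
    {"slide": [-0.159,-0.04,-0.448],"dr": [-0.047,0.267,0.311],"fingers": 0.0},
    {"slide": [-0.159,-0.04,-0.448],"dr": [-0.063,0.356,0.415],"fingers": 0.0},
    {"slide": [-0.159,-0.04,-0.448],"dr": [-0.079,0.446,0.518],"fingers": 0.0},
  ],
)

```text
t: 7.32
eef_pos: [456.2, -43.4, 188.9]
tcp_rot: [-1.557, 0.02, -0.342]
ft_force: [1.0, -0.7, -1.0]
opening: 0.246
```

```bash
python3 -c "
from look import *
p,R=pose()
print(p,to(bp(-30,-30,130),RB),env.state()['joints'],env.state()['opening']*95)
"
```

```text
[456.19632159 -43.40871825 188.89001724] ([0.0488, 0.054, -0.2924], [-0.0103, 0.0589, 0.0666]) [-0.24833275  0.29574314  1.9736956   0.01962968  0.89115942 -1.48909644] 23.38923385166295
```

Emit:
drive_tool(
  steps=[
    {"slide": [0.049,0.02,-0.292],"dr": [-0.01,0.059,0.067],"fingers": 0.0},
    {"slide": [0.049,0.02,-0.292],"dr": [-0.01,0.059,0.067],"fingers": 0.0},
    {"slide": [0.049,0.02,-0.292],"dr": [-0.01,0.059,0.067],"fingers": 0.0},
    {"slide": [0.049,0.02,-0.292],"dr": [-0.01,0.059,0.067],"fingers": 0.0},
    {"slide": [0.049,0.02,-0.292],"dr": [-0.01,0.059,0.067],"fingers": 0.0},
  ],
)

```text
t: 7.73
eef_pos: [419.9, -248.6, 170.7]
tcp_rot: [-1.571, 0.085, -0.399]
ft_force: [1.0, 0.6, -0.8]
opening: 0.243
```

```bash
python3 -c "
from look import *
p,R=pose()
print(p,to(bp(-30,-30,110),RB),env.state()['joints'],env.state()['opening']*95)
"
```

```text
[ 419.94973076 -248.63348803  170.74165421] ([0.0228, 0.059, -0.0853], [0.0002, 0.002, 0.0025]) [-0.65779036  0.38607323  1.88800178 -0.02673765  0.94958848 -1.81328422] 23.12626470094437
```

Emit:
drive_tool(
  steps=[
    {"slide": [0.023,0.03,-0.085],"dr": [0,0.002,0.002],"fingers": 0.0},
    {"slide": [0.023,0.03,-0.085],"dr": [0,0.002,0.002],"fingers": 0.0},
    {"slide": [0.023,0.045,-0.085],"dr": [0,0.002,0.002],"fingers": 0.0},
    {"slide": [0.023,0.059,-0.085],"dr": [0,0.002,0.002],"fingers": 0.0},
    {"slide": [0.023,0.059,-0.085],"dr": [0,0.002,0.002],"fingers": 0.0},
  ],
)

```text
t: 8.15
eef_pos: [402.9, -332.0, 107.8]
tcp_rot: [-1.57, 0.091, -0.402]
ft_force: [0.4, 1.6, -0.9]
opening: 0.248
```

```bash
python3 -c "
from look import *
p,R=pose()
print(p,to(bp(-30,-30,62),RB),env.state()['joints'],env.state()['opening']*95,env.state()['ft_force'])
look('scene','b1',(190,80),(110,100),6,[bp(0,0,38),p])
look('top','b1t',(325,190),(100,100),6,[bp(0,0,38)])
"
```

```text
[ 402.8940842  -332.01006029  107.81008454] ([0.0052, 0.0455, -0.0019], [-0.0013, -0.0016, -0.0034]) [-0.79807873  0.51780299  1.86544357 -0.04529982  0.84299874 -1.9347668 ] 23.59516827959213 [ 0.37557245  1.5968398  -0.8967121 ]
```

View pics/b1.png

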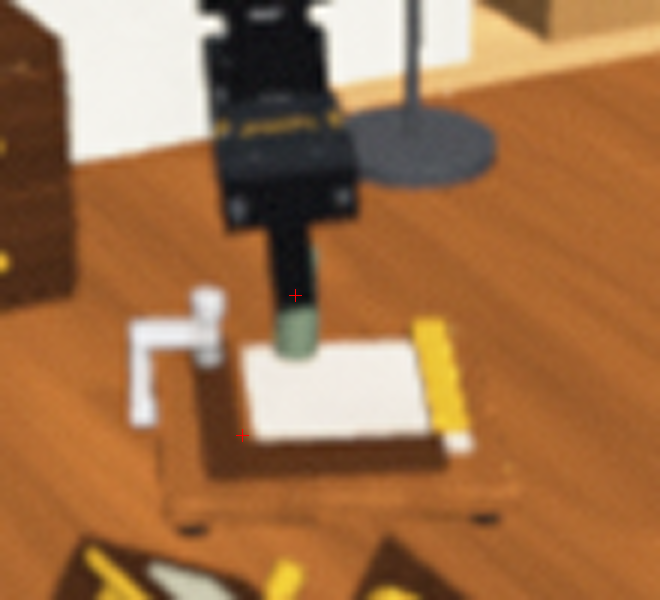

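View pics/b1t.png

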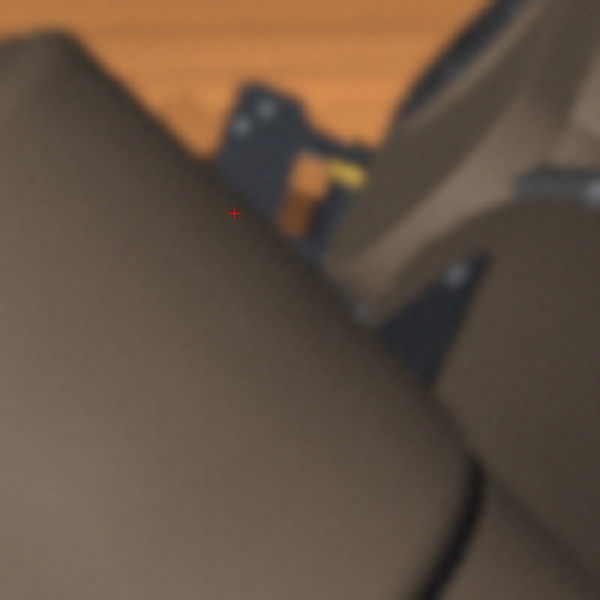

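Emit:
drive_tool(
  steps=[
    {"slide": [0.003,0.025,-0.001],"dr": [-0.001,-0.001,-0.003],"fingers": 0.0},
    {"slide": [0.005,0.04,-0.002],"dr": [-0.001,-0.001,-0.003],"fingers": 0.0},
    {"slide": [0.005,0.0455,-0.002],"dr": [-0.001,-0.001,-0.003],"fingers": 0.0},
    {"slide": [0.005,0.0455,-0.002],"dr": [-0.001,-0.001,-0.003],"fingers": 0.0},
  ],
)

```text
t: 8.58
eef_pos: [404.7, -334.0, 64.2]
tcp_rot: [-1.572, 0.085, -0.399]
ft_force: [-0.0, 0.5, -1.4]
opening: 0.244
```

```bash
python3 -c "
from look import *
p,R=pose()
q=proj('scene',[bp(-30,-30,24),bp(-30,-30,88)]);print(q,np.degrees(np.arctan2(q[1,0]-q[0,0],q[0,1]-q[1,1])))
print(p,to(bp(-30,-30,56),RB),env.state()['opening']*95,env.state()['ft_force'])
look('scene','b2',(205,100),(70,65),11,[bp(-30,-30,24)])
"
```

```text
[[238.52121025 151.39129613]
 [238.50419427 134.04813658]] -0.05621486951942398
[ 404.70796074 -334.02201755   64.2048787 ] ([-0.0007, 0.0083, -0.0007], [0.0016, 0.0018, 0.0025]) 23.15728857161389 [-0.04081763  0.4560441  -1.40155108]
```

View pics/b2.png

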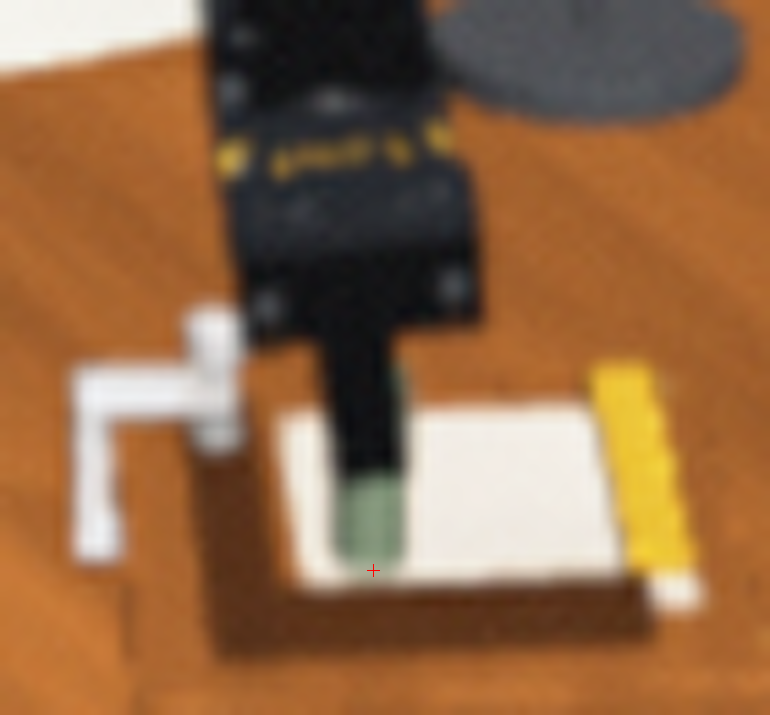

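Emit:
drive_tool(
  steps=[
    {"slide": [0,0.002,0],"dr": [0,0,0],"fingers": 0.0},
    {"slide": [0,0.004,0],"dr": [0,0,0],"fingers": 0.0},
    {"slide": [0,0.006,0],"dr": [0,0,0],"fingers": 0.0},
    {"slide": [0,0.006,0],"dr": [0,0,0],"fingers": 0.0},
  ],
)

```text
t: 8.97
eef_pos: [404.1, -334.5, 58.3]
tcp_rot: [-1.573, 0.084, -0.4]
ft_force: [-0.2, 0.2, -1.5]
opening: 0.243
```

Emit:
drive_tool(
  steps=[
    {"slide": [0,0.001,0],"dr": [0,0,0],"fingers": 0.0},
    {"slide": [0,0.002,0],"dr": [0,0,0],"fingers": 0.0},
    {"slide": [0,0.002,0],"dr": [0,0,0],"fingers": 0.0},
  ],
)

```text
t: 9.22
eef_pos: [404.4, -334.7, 57.0]
tcp_rot: [-1.573, 0.083, -0.4]
ft_force: [0.3, 1.9, 10.3]
opening: 0.244
```

```bash
cat >> h.py <<'E'
def inb(p):
    c,s=np.cos(bd[2]),np.sin(bd[2]); d=np.array(p)-[bd[0],bd[1],0]
    return np.round([c*d[0]+s*d[1],-s*d[0]+c*d[1],d[2]],2)
def fb(f):
    c,s=np.cos(bd[2]),np.sin(bd[2]); return np.round([c*f[0]+s*f[1],-s*f[0]+c*f[1],f[2]],1)
E
python3 -c "
from look import *
p,R=pose()
print(inb(p),fb(env.state()['ft_force']),to(bp(-16,-16,57.8),R))
look('scene','b3',(205,100),(70,65),11,[bp(-30,-30,24)])
"
```

```text
[-28.65 -29.98  57.03] [-0.5  1.8 10.3] ([0.0126, -0.0018, 0.014], [0.0, 0.0, 0.0])
```

View pics/b3.png

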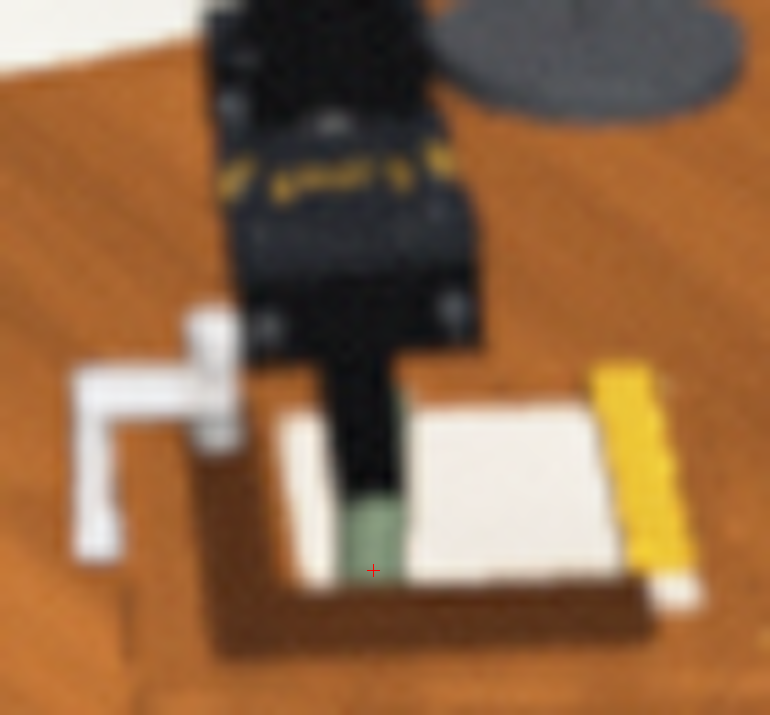

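Emit:
drive_tool(
  steps=[
    {"slide": [0,-0.0007,0],"dr": [0,0,0],"fingers": 0.0},
    {"slide": [0.006,-0.0014,0.006],"dr": [0,0,0],"fingers": 0.0},
    {"slide": [0.0125,-0.002,0.0125],"dr": [0,0,0],"fingers": 0.0},
    {"slide": [0.0125,-0.002,0.0125],"dr": [0,0,0],"fingers": 0.0},
  ],
)

```text
t: 9.6
eef_pos: [422.1, -327.4, 57.1]
tcp_rot: [-1.573, 0.083, -0.399]
ft_force: [2.7, 2.1, 5.1]
opening: 0.247
```

```bash
python3 -c "
from look import *
p,R=pose()
print(inb(p),fb(env.state()['ft_force']))
"
```

```text
[-15.16 -16.35  57.13] [1.7 3.  5.1]
```

Emit:
drive_tool(
  steps=[
    {"slide": [0,0,0.001],"dr": [0,0,0],"fingers": 0.0},
    {"slide": [0,0,0.002],"dr": [0,0,0],"fingers": 0.0},
    {"slide": [0,0,0.0025],"dr": [0,0,0],"fingers": 0.0},
  ],
)

```text
t: 9.85
eef_pos: [421.6, -325.7, 57.1]
tcp_rot: [-1.573, 0.084, -0.4]
ft_force: [1.3, -1.8, 2.1]
opening: 0.244
```

```bash
python3 -c "
from look import *
p,R=pose()
print(inb(p),fb(env.state()['ft_force']))
"
```

```text
[-16.3  -14.99  57.14] [ 1.8 -1.1  2.1]
```

Emit:
drive_tool(
  steps=[
    {"slide": [0,0,0.001],"dr": [0,0,0],"fingers": 0.0},
    {"slide": [0,0,0.002],"dr": [0,0,0],"fingers": 0.0},
    {"slide": [0,0,0.003],"dr": [0,0,0],"fingers": 0.0},
  ],
)

```text
t: 10.1
eef_pos: [422.4, -322.9, 57.1]
tcp_rot: [-1.573, 0.084, -0.4]
ft_force: [-3.7, -5.4, 3.8]
opening: 0.246
```

```bash
python3 -c "
from look import *
p,R=pose()
print(inb(p),fb(env.state()['ft_force']))
"
```

```text
[-16.66 -12.08  57.09] [-1.3 -6.4  3.8]
```

Emit:
drive_tool(
  steps=[
    {"slide": [0.0005,0,0.001],"dr": [0,0,0],"fingers": 0.0},
    {"slide": [0.001,0,0.0015],"dr": [0,0,0],"fingers": 0.0},
    {"slide": [0.001,0,0.0015],"dr": [0,0,0],"fingers": 0.0},
  ],
)

```text
t: 10.35
eef_pos: [423.3, -322.7, 57.1]
tcp_rot: [-1.574, 0.085, -0.399]
ft_force: [-7.8, -9.2, 4.7]
opening: 0.244
```

```bash
python3 -c "
from look import *
p,R=pose()
print(inb(p),fb(env.state()['ft_force']),R.as_euler('xyz'))
"
```

```text
[-15.86 -11.58  57.13] [ -3.6 -11.5   4.7] [-1.57429795  0.08472728 -0.39934258]
```

Emit:
drive_tool(
  steps=[
    {"slide": [0.001,0,-0.0005],"dr": [0,0,0],"fingers": 0.0},
    {"slide": [0.002,0,-0.0005],"dr": [0,0,0],"fingers": 0.0},
    {"slide": [0.003,0,-0.0005],"dr": [0,0,0],"fingers": 0.0},
  ],
)

```text
t: 10.6
eef_pos: [425.0, -323.3, 57.1]
tcp_rot: [-1.573, 0.087, -0.4]
ft_force: [-11.1, -3.4, 13.4]
opening: 0.246
```

```bash
python3 -c "
from look import *
p,R=pose()
print(inb(p),fb(env.state()['ft_force']),R.as_euler('xyz'))
"
```

```text
[-14.09 -11.46  57.08] [-8.9 -7.5 13.4] [-1.57294747  0.08746    -0.39959385]
```

Emit:
drive_tool(
  steps=[
    {"slide": [0.0005,-0.0006,0],"dr": [0,0,0],"fingers": 0.0},
    {"slide": [0.0015,-0.0006,0],"dr": [0,0,0],"fingers": 0.0},
    {"slide": [0.002,-0.0006,0],"dr": [0,0,0],"fingers": 0.0},
  ],
)

```text
t: 10.85
eef_pos: [426.9, -324.0, 57.1]
tcp_rot: [-1.573, 0.088, -0.4]
ft_force: [-8.8, -3.0, 9.0]
opening: 0.246
```

```bash
python3 -c "
from look import *
p,R=pose()
print(inb(p),fb(env.state()['ft_force']),R.as_euler('xyz'))
look('scene','b4',(205,100),(70,65),11,[bp(0,0,38)])
"
```

```text
[-12.09 -11.37  57.13] [-6.9 -6.2  9. ] [-1.57276344  0.08776655 -0.3995195 ]
```

View pics/b4.png

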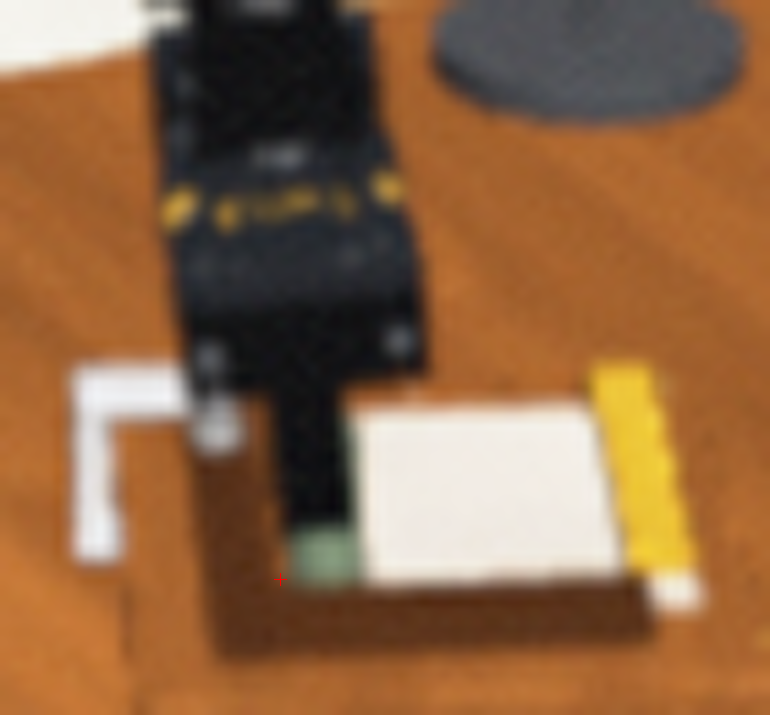

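Emit:
drive_tool(
  steps=[
    {"slide": [0.001,-0.0005,0],"dr": [0,0,0],"fingers": 0.0},
    {"slide": [0.002,-0.0005,0],"dr": [0,0,0],"fingers": 0.0},
    {"slide": [0.003,-0.0006,0],"dr": [0,0,0],"fingers": 0.0},
    {"slide": [0.003,-0.0006,0],"dr": [0,0,0],"fingers": 0.0},
  ],
)

```text
t: 11.23
eef_pos: [429.7, -325.1, 57.2]
tcp_rot: [-1.573, 0.088, -0.4]
ft_force: [-8.5, -3.8, 4.5]
opening: 0.247
```

```bash
python3 -c "
from look import *
p,R=pose()
print(inb(p),fb(env.state()['ft_force']),R.as_euler('xyz'))
"
```

```text
[ -9.06 -11.3   57.19] [-6.4 -6.9  4.5] [-1.57259335  0.08797465 -0.39957883]
```

Emit:
drive_tool(
  steps=[
    {"slide": [0.001,0,-0.0003],"dr": [0,0,0],"fingers": 0.0},
    {"slide": [0.0015,0,-0.0003],"dr": [0,0,0],"fingers": 0.0},
    {"slide": [0.0015,0,-0.0003],"dr": [0,0,0],"fingers": 0.0},
  ],
)

```text
t: 11.48
eef_pos: [430.6, -325.5, 57.2]
tcp_rot: [-1.572, 0.089, -0.4]
ft_force: [-10.4, -2.0, 7.4]
opening: 0.245
```

```bash
python3 -c "
from look import *
p,R=pose()
print(inb(p),fb(env.state()['ft_force']),R.as_euler('xyz'))
look('scene','b5',(205,100),(70,65),11,[bp(0,0,38)])
"
```

```text
[ -8.07 -11.31  57.19] [-8.8 -5.9  7.4] [-1.5721239   0.08897072 -0.39961134]
```

View pics/b5.png

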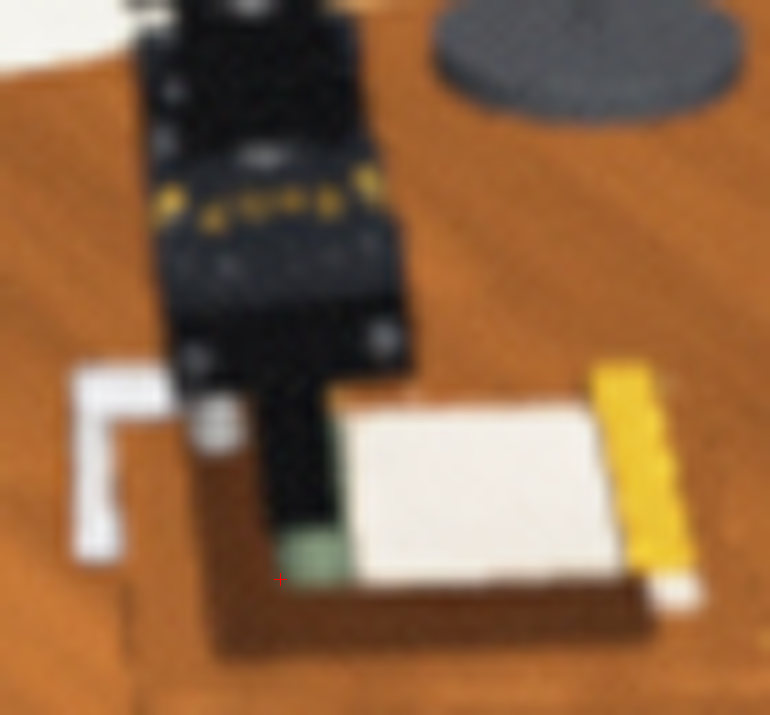

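Emit:
drive_tool(
  steps=[
    {"slide": [-0.002,0,-0.0005],"dr": [0,0,0],"fingers": 0.0},
    {"slide": [-0.002,-0.0005,-0.0005],"dr": [0,0,0],"fingers": 0.034},
    {"slide": [-0.002,-0.0005,-0.0005],"dr": [0,0,0],"fingers": 0.034},
    {"slide": [-0.002,-0.0005,-0.0005],"dr": [0,0,0],"fingers": 0.034},
    {"slide": [-0.002,-0.0005,-0.0005],"dr": [0,0,0],"fingers": 0.034},
  ],
)

```text
t: 11.95
eef_pos: [430.7, -325.8, 57.9]
tcp_rot: [-1.572, 0.084, -0.4]
ft_force: [1.2, 0.3, -0.2]
opening: 0.354
```

```bash
python3 -c "
from look import *
p,R=pose()
print(inb(p),fb(env.state()['ft_force']),env.state()['opening']*95)
look('scene','b6',(205,100),(70,65),11,[bp(0,0,38)])
"
```

```text
[ -7.81 -11.53  57.91] [ 1.   0.8 -0.2] 33.64546597045628
```

View pics/b6.png

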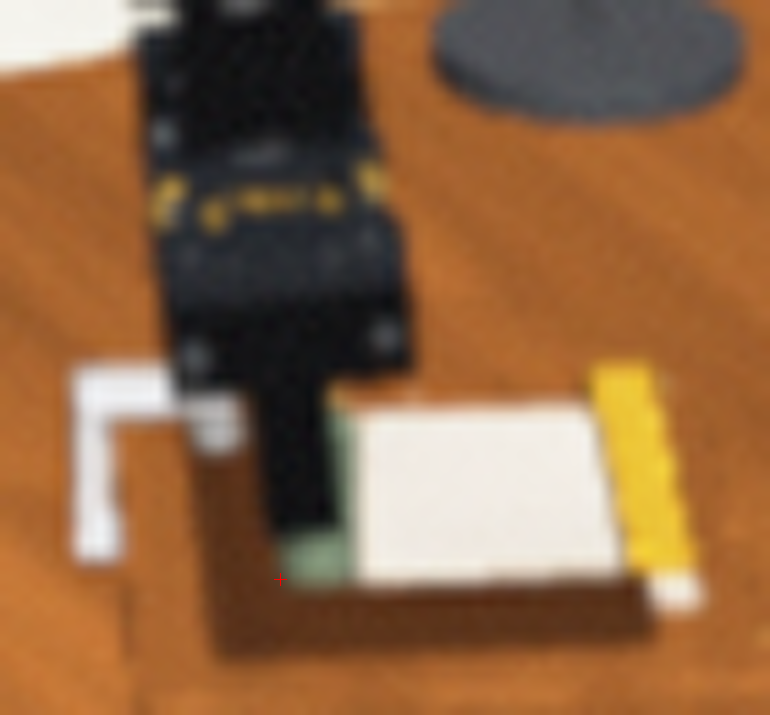

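Emit:
drive_tool(
  steps=[
    {"slide": [-0.001,-0.02,0],"dr": [0,0,0],"fingers": 0.036},
    {"slide": [-0.003,-0.055,0],"dr": [0,0,0],"fingers": 0.036},
    {"slide": [-0.005,-0.09,0],"dr": [0,0,0],"fingers": 0.036},
    {"slide": [-0.02,-0.11,0.04],"dr": [0,0,0],"fingers": 0.036},
    {"slide": [-0.02,-0.11,0.08],"dr": [0,0,0],"fingers": 0.036},
  ],
)

```text
t: 12.42
eef_pos: [450.9, -251.7, 172.4]
tcp_rot: [-1.574, 0.079, -0.403]
ft_force: [1.7, -0.5, -0.6]
opening: 0.378
```

Emit:
drive_tool(
  steps=[
    {"slide": [0,0,0.2],"dr": [0,0,0],"fingers": 0.01},
    {"slide": [0,0,0.2],"dr": [0,0,0],"fingers": 0.01},
    {"slide": [0,0,0.2],"dr": [0,0,0],"fingers": 0.01},
    {"slide": [0,0,0.2],"dr": [0,0,0],"fingers": 0.01},
    {"slide": [0,0,0.2],"dr": [0,0,0],"fingers": 0.01},
  ],
)

```text
t: 12.83
eef_pos: [529.4, -63.8, 168.7]
tcp_rot: [-1.572, 0.084, -0.399]
ft_force: [0.4, -0.3, 0.0]
opening: 0.122
```

```bash
python3 -c "
from look import *
p,R=pose()
print(p,inb(p),env.state()['opening']*95)
t=np.linspace(0,6.28,16)
ring=[bp(-12+12*np.cos(a),-12+12*np.sin(a),z) for z in (86,) for a in t]
look('scene','b7',(205,110),(65,60),12,[])
look('top','b7t',(330,200),(75,70),9,[])
def f(n,off,sc): return np.round((proj(n,[bp(-12,-12,86),bp(-12,-12,38),bp(0,0,38)])-off+.5)*sc-.5)
print(f('scene',(205,110),12),f('top',(330,200),9))
"
```

```text
[529.38077278 -63.77965059 168.74873911] [-19.26 268.21 168.75] 11.63012186455411
[[346. 332.]
 [347. 490.]
 [306. 512.]] [[377. 270.]
 [329. 280.]
 [307. 230.]]
```

View pics/b7.png

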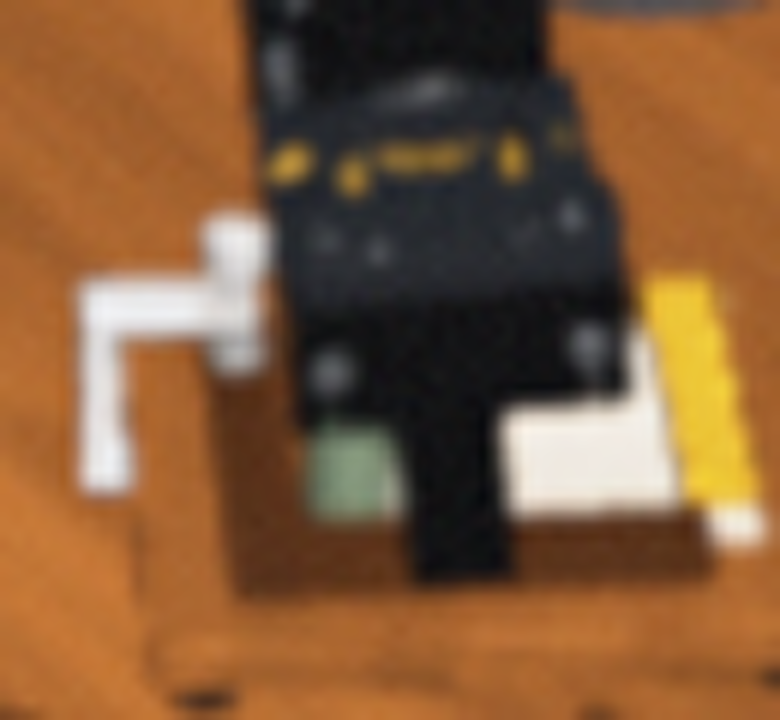

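View pics/b7t.png

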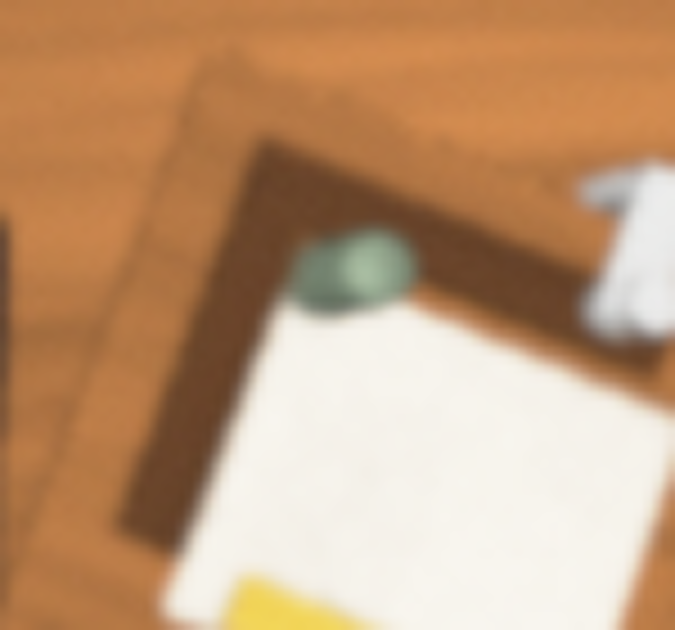

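```bash
python3 -c "
from look import *
RP=Rt(0.385-np.pi/2,0)
print(bp(-48,-48,120),to(bp(-48,-48,140),RP))
"
```

```text
[ 379.51405037 -343.70222425  120.        ] ([-0.028, 0.0314, -0.3173], [0.0342, 0.7898, -0.079])
```

Emit:
drive_tool(
  steps=[
    {"slide": [-0.028,0.0,-0.317],"dr": [0.006,0.12,-0.012],"fingers": 0.0},
    {"slide": [-0.028,0.0,-0.317],"dr": [0.012,0.24,-0.024],"fingers": 0.0},
    {"slide": [-0.028,0.0,-0.317],"dr": [0.017,0.36,-0.036],"fingers": 0.0},
    {"slide": [-0.028,0.0,-0.317],"dr": [0.022,0.48,-0.048],"fingers": 0.0},
    {"slide": [-0.028,0.0,-0.317],"dr": [0.028,0.6,-0.06],"fingers": 0.0},
  ],
)

```text
t: 13.35
eef_pos: [429.6, -252.4, 170.6]
tcp_rot: [-1.576, 0.019, -1.006]
ft_force: [0.8, -1.0, 0.7]
opening: 0.005
```

```bash
python3 -c "
from look import *
RP=Rt(0.385-np.pi/2,0)
print(pose()[0],to(bp(-48,-48,140),RP),env.state()['opening'])
"
```

```text
[ 429.58745011 -252.4041579   170.6346327 ] ([0.0509, 0.0301, -0.091], [0.0069, 0.1796, -0.0187]) 0.005160077143208095
```

Emit:
drive_tool(
  steps=[
    {"slide": [0.05,0.0,-0.091],"dr": [0.003,0.1,-0.01],"fingers": 0.0},
    {"slide": [0.051,0.0,-0.091],"dr": [0.007,0.18,-0.019],"fingers": 0.0},
    {"slide": [0.051,0.01,-0.091],"dr": [0.007,0.18,-0.019],"fingers": 0.0},
    {"slide": [0.051,0.03,-0.091],"dr": [0.007,0.18,-0.019],"fingers": 0.0},
    {"slide": [0.051,0.03,-0.091],"dr": [0.007,0.18,-0.019],"fingers": 0.0},
  ],
)

```text
t: 13.77
eef_pos: [379.5, -342.8, 137.6]
tcp_rot: [-1.572, 0.004, -1.184]
ft_force: [0.8, -0.3, -1.0]
opening: 0.005
```

```bash
python3 -c "
from look import *
RP=Rt(0.385-np.pi/2,0)
p,R=pose()
print(p,inb(p),to(bp(-48,-48,36),RP),env.state()['joints'])
"
```

```text
[ 379.46183817 -342.79351716  137.62413095] [-48.4  -47.18 137.62] ([0.0013, 0.1016, -0.0002], [0.0013, 0.0022, -0.0042]) [-8.63933028e-01  4.33496657e-01  1.91747833e+00  8.22032915e-05
  7.95020689e-01 -1.25115203e+00]
```

Emit:
drive_tool(
  steps=[
    {"slide": [0.001,0.035,0],"dr": [0,0.002,-0.004],"fingers": 0.0},
    {"slide": [0.001,0.07,0],"dr": [0,0.002,-0.004],"fingers": 0.0},
    {"slide": [0.001,0.09,0],"dr": [0,0.002,-0.004],"fingers": 0.0},
    {"slide": [0.001,0.099,0],"dr": [0,0.002,-0.004],"fingers": 0.0},
    {"slide": [0.001,0.099,0],"dr": [0,0.002,-0.004],"fingers": 0.0},
  ],
)

```text
t: 14.18
eef_pos: [381.7, -342.4, 39.9]
tcp_rot: [-1.572, -0.001, -1.182]
ft_force: [-0.3, 0.6, 0.2]
opening: 0.007
```

```bash
python3 -c "
from look import *
RP=Rt(0.385-np.pi/2,0)
p,R=pose()
print(p,inb(p),to(bp(-33,-33,38),RP),env.state()['ft_force'])
look('scene','b8',(205,110),(65,60),12,[])
"
```

```text
[ 381.68607206 -342.37473276   39.94021736] [-46.52 -45.93  39.94] ([0.0005, 0.0019, 0.0187], [0.001, 0.004, 0.0006]) [-0.33387088  0.59508821  0.2200445 ]
```

View pics/b8.png

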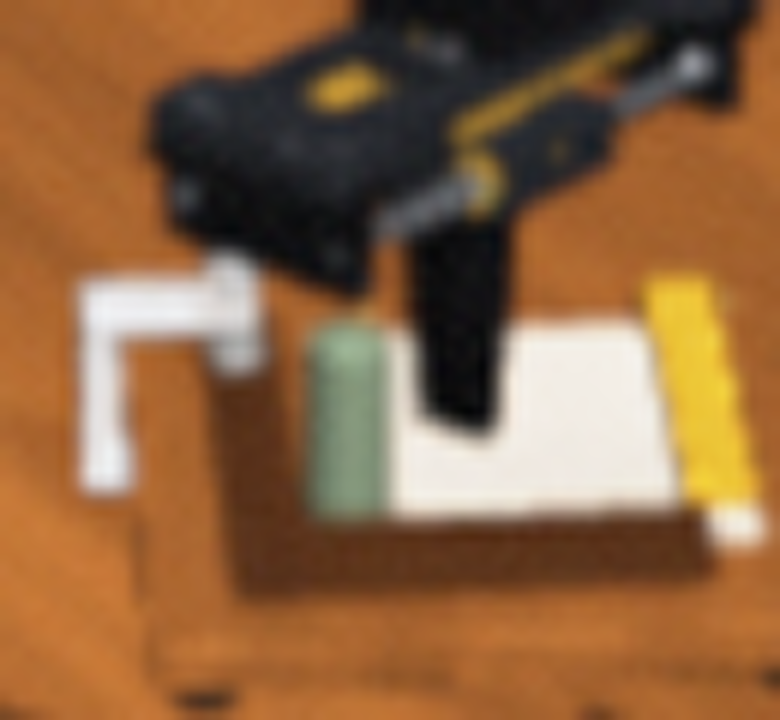

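Emit:
drive_tool(
  steps=[
    {"slide": [0,0.002,0.008],"dr": [0,0.004,0],"fingers": 0.0},
    {"slide": [0,0.003,0.015],"dr": [0,0.004,0],"fingers": 0.0},
    {"slide": [0,0.003,0.019],"dr": [0,0.004,0],"fingers": 0.0},
    {"slide": [0,0.003,0.019],"dr": [0,0.004,0],"fingers": 0.0},
  ],
)

```text
t: 14.57
eef_pos: [400.8, -335.7, 38.8]
tcp_rot: [-1.57, -0.005, -1.185]
ft_force: [-0.3, 0.0, 0.9]
opening: 0.005
```

Emit:
drive_tool(
  steps=[
    {"slide": [0,0,0.001],"dr": [0,0,0],"fingers": 0.0},
    {"slide": [0,0,0.002],"dr": [0,0,0],"fingers": 0.0},
    {"slide": [0,0,0.003],"dr": [0,0,0],"fingers": 0.0},
    {"slide": [0,0,0.003],"dr": [0,0,0],"fingers": 0.0},
  ],
)

```text
t: 14.9
eef_pos: [402.4, -334.8, 38.1]
tcp_rot: [-1.571, -0.004, -1.187]
ft_force: [0.1, 0.1, 0.6]
opening: 0.004
```

```bash
python3 -c "
from look import *
p,R=pose()
print(p,inb(p),fb(env.state()['ft_force']))
"
```

```text
[ 402.38748275 -334.79824895   38.08239702] [-30.41 -30.88  38.08] [0.  0.2 0.6]
```

Emit:
drive_tool(
  steps=[
    {"slide": [0,0,0.001],"dr": [0,0,0],"fingers": 0.0},
    {"slide": [0,0,0.002],"dr": [0,0,0],"fingers": 0.0},
    {"slide": [0,0,0.002],"dr": [0,0,0],"fingers": 0.0},
  ],
)

```text
t: 15.15
eef_pos: [404.3, -334.1, 38.0]
tcp_rot: [-1.571, -0.003, -1.187]
ft_force: [-0.0, -0.3, -0.5]
opening: 0.006
```

Emit:
drive_tool(
  steps=[
    {"slide": [0,0,0.001],"dr": [0,0,0],"fingers": 0.0},
    {"slide": [0,0,0.002],"dr": [0,0,0],"fingers": 0.0},
    {"slide": [0,0,0.002],"dr": [0,0,0],"fingers": 0.0},
  ],
)

```text
t: 15.4
eef_pos: [406.2, -333.3, 38.0]
tcp_rot: [-1.571, -0.003, -1.186]
ft_force: [-0.6, -0.1, 0.6]
opening: 0.008
```

```bash
python3 -c "
from look import *
p,R=pose()
print(p,inb(p),fb(env.state()['ft_force']))
look('scene','b9',(205,110),(65,60),12,[])
"
```

```text
[ 406.15232419 -333.27445231   37.99348413] [-27.54 -28.    37.99] [-0.5 -0.3  0.6]
```

View pics/b9.png

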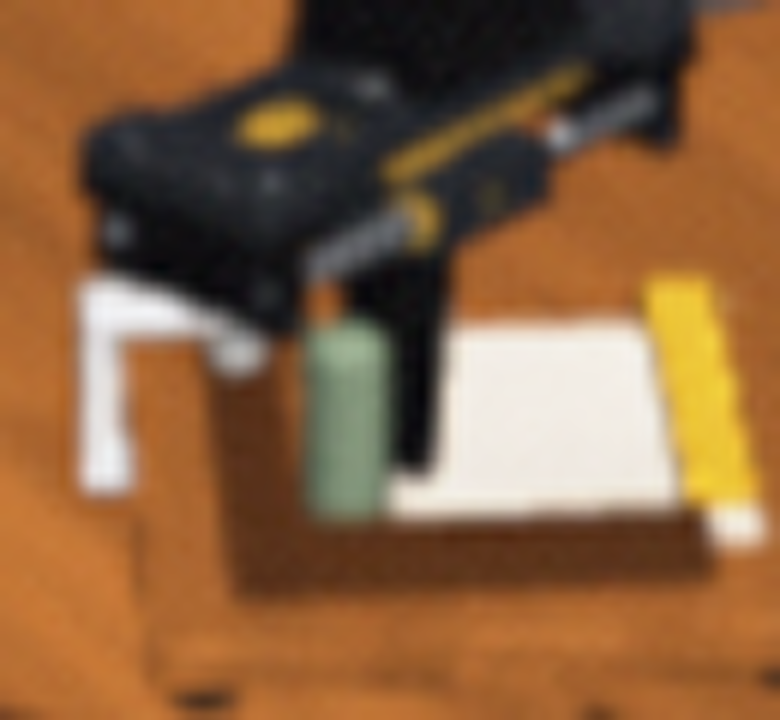

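Emit:
drive_tool(
  steps=[
    {"slide": [0,0,0.001],"dr": [0,0,0],"fingers": 0.0},
    {"slide": [0,0,0.002],"dr": [0,0,0],"fingers": 0.0},
    {"slide": [0,0,0.002],"dr": [0,0,0],"fingers": 0.0},
  ],
)

```text
t: 15.7
eef_pos: [408.0, -332.5, 38.0]
tcp_rot: [-1.571, -0.004, -1.186]
ft_force: [-0.9, -0.1, -0.4]
opening: 0.007
```

Emit:
drive_tool(
  steps=[
    {"slide": [0,0,0.001],"dr": [0,0,0],"fingers": 0.0},
    {"slide": [0,0,0.0015],"dr": [0,0,0],"fingers": 0.0},
    {"slide": [0,0,0.0015],"dr": [0,0,0],"fingers": 0.0},
  ],
)

```text
t: 15.95
eef_pos: [409.4, -332.0, 38.0]
tcp_rot: [-1.571, -0.004, -1.186]
ft_force: [-1.3, -0.7, 1.0]
opening: 0.002
```

Emit:
drive_tool(
  steps=[
    {"slide": [0,0,0.001],"dr": [0,0,0],"fingers": 0.0},
    {"slide": [0,0,0.0015],"dr": [0,0,0],"fingers": 0.0},
    {"slide": [0,0,0.0015],"dr": [0,0,0],"fingers": 0.0},
  ],
)

```text
t: 16.2
eef_pos: [410.2, -331.5, 38.2]
tcp_rot: [-1.572, -0.003, -1.186]
ft_force: [-7.1, -2.7, 4.4]
opening: 0.001
```

```bash
python3 -c "
from look import *
p,R=pose()
print(p,inb(p),fb(env.state()['ft_force']))
look('scene','b10',(205,110),(65,60),12,[])
"
```

```text
[ 410.22849231 -331.5379783    38.19776595] [-24.47 -24.81  38.2 ] [-5.5 -5.3  4.4]
```

View pics/b10.png

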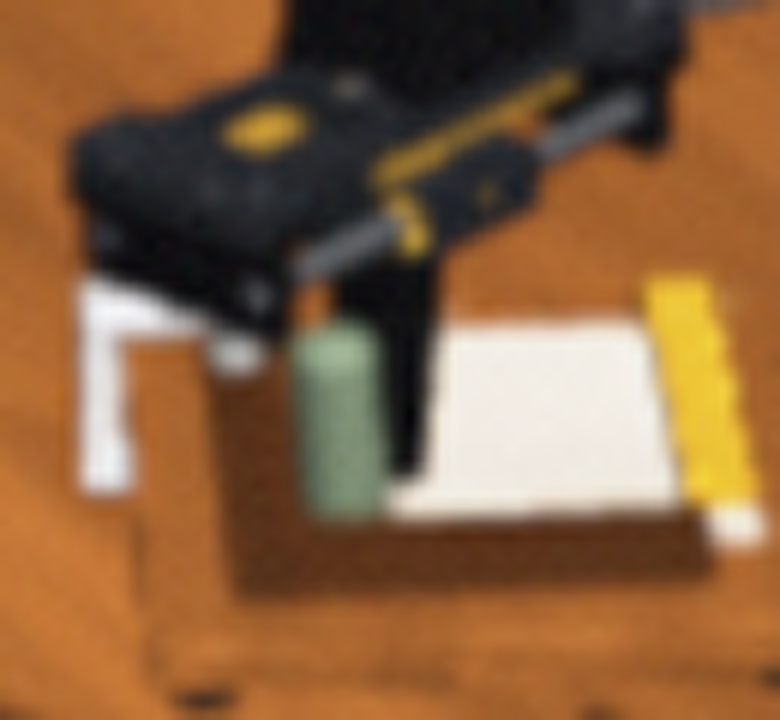

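Emit:
drive_tool(
  steps=[
    {"slide": [0,0,-0.006],"dr": [0,0,0],"fingers": 0.0},
    {"slide": [0,0,-0.014],"dr": [0.06,0,0],"fingers": 0.0},
    {"slide": [0,0.005,-0.016],"dr": [0.14,0,0],"fingers": 0.0},
    {"slide": [0,0.008,-0.016],"dr": [0.14,0,0],"fingers": 0.0},
    {"slide": [0,0.008,-0.016],"dr": [0.14,0,0],"fingers": 0.0},
  ],
)

```text
t: 16.67
eef_pos: [394.8, -337.8, 29.4]
tcp_rot: [-1.432, -0.002, -1.189]
ft_force: [-1.1, -0.5, 0.7]
opening: 0.002
```

```bash
python3 -c "
from look import *
p,R=pose()
print(p,inb(p),fb(env.state()['ft_force']))
look('scene','b11',(205,110),(65,60),12,[])
"
```

```text
[ 394.79745505 -337.75169435   29.39061033] [-36.25 -36.56  29.39] [-0.8 -0.9  0.7]
```

View pics/b11.png

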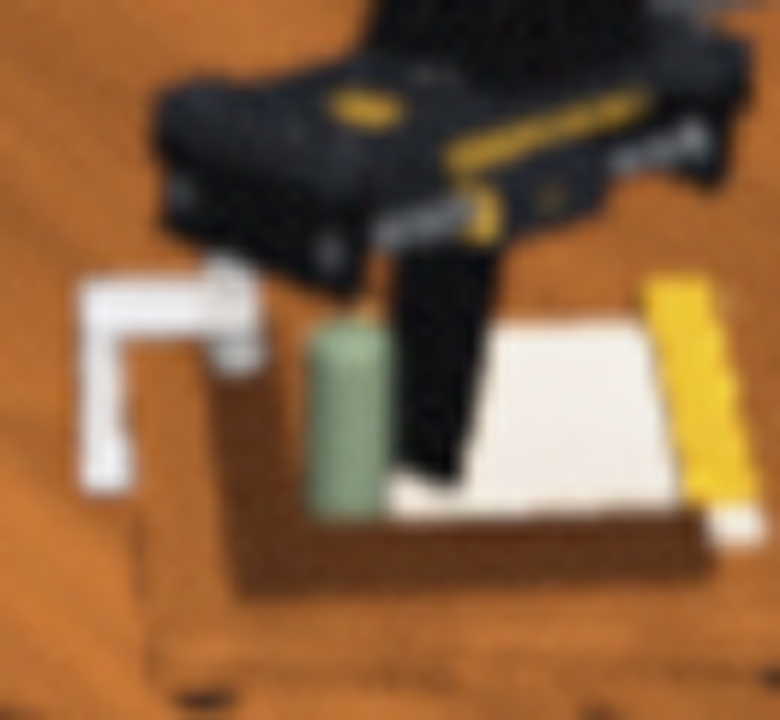

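Emit:
drive_tool(
  steps=[
    {"slide": [0,0,0.0],"dr": [0.09,0,0],"fingers": 0.0},
    {"slide": [0,-0.0006,0.004],"dr": [0.09,0,0],"fingers": 0.0},
    {"slide": [0,-0.001,0.007],"dr": [0.09,0,0],"fingers": 0.0},
    {"slide": [0,-0.001,0.007],"dr": [0.09,0,0],"fingers": 0.0},
  ],
)

```text
t: 17.05
eef_pos: [402.7, -334.8, 32.1]
tcp_rot: [-1.343, -0.003, -1.186]
ft_force: [-0.4, 0.0, -0.3]
opening: 0.004
```

```bash
python3 -c "
from look import *
p,R=pose()
print(p,inb(p),fb(env.state()['ft_force']))
d=np.array([.927,.375,0]); print(R.inv().apply(d*10))
"
```

```text
[ 402.69612874 -334.75104118   32.13680774] [-30.15 -30.71  32.14] [-0.4 -0.2 -0.3]
[1.62624788e-03 2.26235614e+00 9.74048983e+00]
```

Emit:
drive_tool(
  steps=[
    {"slide": [0,0.002,0.0005],"dr": [0,0,0],"fingers": 0.0},
    {"slide": [0,0.0024,0.002],"dr": [0,0,0],"fingers": 0.0},
    {"slide": [0,0.003,0.004],"dr": [0,0,0],"fingers": 0.0},
    {"slide": [0,0.003,0.004],"dr": [0,0,0],"fingers": 0.0},
  ],
)

```text
t: 17.38
eef_pos: [406.8, -332.9, 29.9]
tcp_rot: [-1.341, -0.003, -1.186]
ft_force: [-0.2, 0.5, -0.3]
opening: 0.005
```

Emit:
drive_tool(
  steps=[
    {"slide": [0,0.0002,0.001],"dr": [0,0,0],"fingers": 0.0},
    {"slide": [0,0.0005,0.002],"dr": [0,0,0],"fingers": 0.0},
    {"slide": [0,0.0005,0.002],"dr": [0,0,0],"fingers": 0.0},
  ],
)

```text
t: 17.63
eef_pos: [408.4, -332.4, 29.9]
tcp_rot: [-1.341, -0.004, -1.186]
ft_force: [-0.6, 0.5, -0.0]
opening: 0.006
```

Emit:
drive_tool(
  steps=[
    {"slide": [0,0.0002,0.001],"dr": [0,0,0],"fingers": 0.0},
    {"slide": [0,0.0005,0.002],"dr": [0,0,0],"fingers": 0.0},
    {"slide": [0,0.0005,0.002],"dr": [0,0,0],"fingers": 0.0},
  ],
)

```text
t: 17.88
eef_pos: [410.3, -331.7, 29.9]
tcp_rot: [-1.341, -0.004, -1.187]
ft_force: [-0.3, -0.5, 0.8]
opening: 0.006
```

```bash
python3 -c "
from look import *
p,R=pose()
print(p,inb(p),fb(env.state()['ft_force']))
look('scene','b12',(205,110),(65,60),12,[])
"
```

```text
[ 410.28825065 -331.65140412   29.89965766] [-24.37 -24.9   29.9 ] [-0.1 -0.6  0.8]
```

View pics/b12.png

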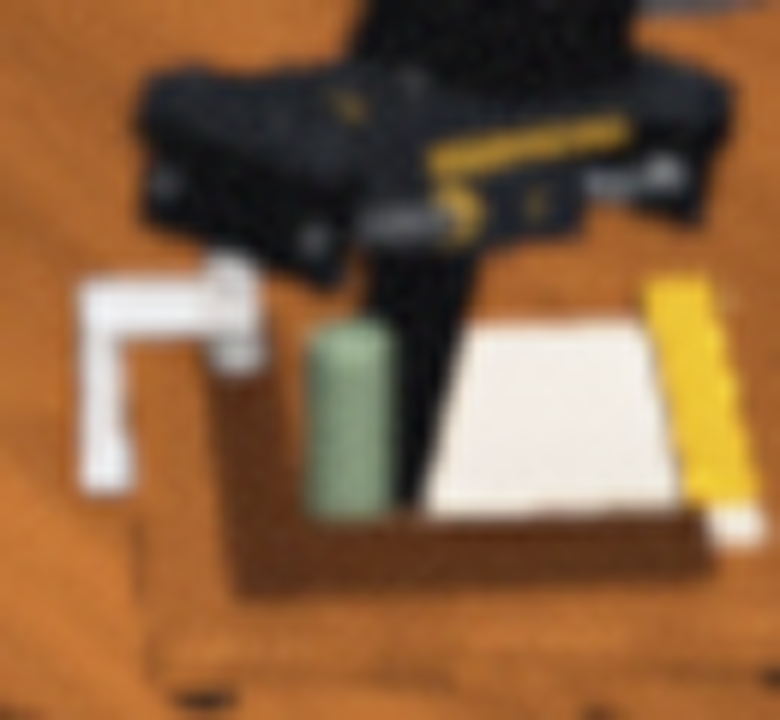

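Emit:
drive_tool(
  steps=[
    {"slide": [0,0.0002,0.001],"dr": [0,0,0],"fingers": 0.0},
    {"slide": [0,0.0005,0.002],"dr": [0,0,0],"fingers": 0.0},
    {"slide": [0,0.0005,0.002],"dr": [0,0,0],"fingers": 0.0},
  ],
)

```text
t: 18.18
eef_pos: [411.4, -331.0, 29.9]
tcp_rot: [-1.342, -0.004, -1.186]
ft_force: [-9.9, -3.6, 3.6]
opening: 0.007
```

Emit:
drive_tool(
  steps=[
    {"slide": [0,0.0002,0.001],"dr": [0,0,0],"fingers": 0.0},
    {"slide": [0,0.0003,0.0015],"dr": [0,0,0],"fingers": 0.0},
    {"slide": [0,0.0003,0.0015],"dr": [0,0,0],"fingers": 0.0},
  ],
)

```text
t: 18.43
eef_pos: [411.8, -330.8, 30.0]
tcp_rot: [-1.343, -0.004, -1.186]
ft_force: [-22.3, -7.3, 7.9]
opening: 0.004
```

Emit:
drive_tool(
  steps=[
    {"slide": [0,-0.001,-0.006],"dr": [0,0,0],"fingers": 0.0},
    {"slide": [0,-0.005,-0.03],"dr": [0,0,0],"fingers": 0.0},
    {"slide": [0,-0.04,-0.04],"dr": [-0.1,0,0],"fingers": 0.0},
    {"slide": [0,-0.08,-0.05],"dr": [-0.2,0,0],"fingers": 0.0},
    {"slide": [0,-0.12,-0.05],"dr": [-0.2,0,0],"fingers": 0.0},
  ],
)

```text
t: 18.85
eef_pos: [348.4, -355.3, 113.4]
tcp_rot: [-1.548, -0.001, -1.188]
ft_force: [0.1, 0.2, 0.3]
opening: 0.005
```

```bash
python3 -c "
from look import *
p,R=pose()
print(p,inb(p),to(p+[0,250,60],R))
look('scene','b13',(205,110),(65,60),12,[])
"
```

```text
[ 348.41422825 -355.33683135  113.40814883] [-72.09 -70.85 113.41] ([-0.2319, -0.0581, 0.0947], [0.0, 0.0, 0.0])
```

View pics/b13.png

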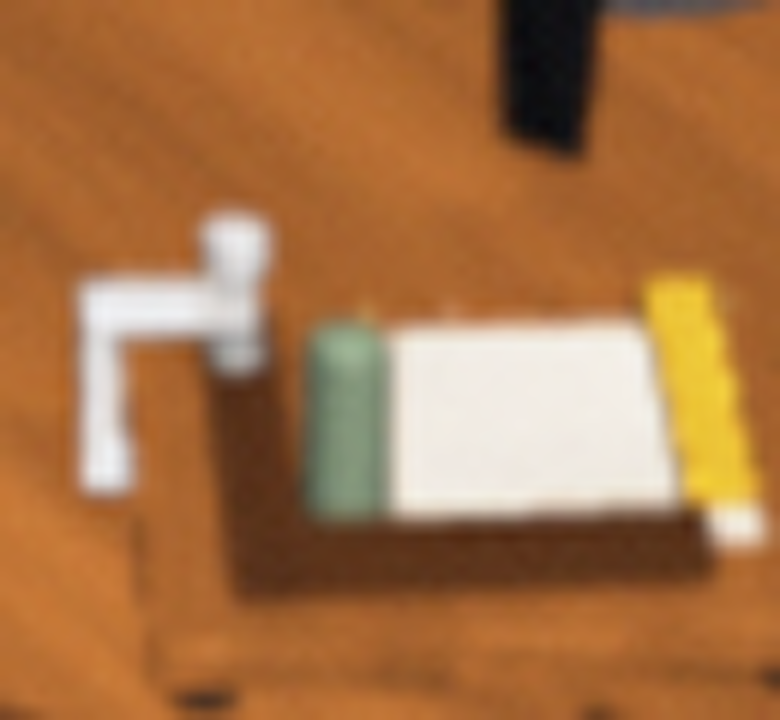

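Emit:
drive_tool(
  steps=[
    {"slide": [0,-0.05,0],"dr": [0,0,0],"fingers": 0.0},
    {"slide": [-0.1,-0.06,0],"dr": [0,0,0],"fingers": 0.0},
    {"slide": [-0.23,-0.06,0.05],"dr": [0,0,0],"fingers": 0.0},
    {"slide": [-0.23,-0.06,0.05],"dr": [0,0,0],"fingers": 0.0},
    {"slide": [-0.23,-0.06,0.05],"dr": [0,0,0],"fingers": 0.0},
  ],
)

```text
t: 19.32
eef_pos: [316.6, -192.2, 170.6]
tcp_rot: [-1.54, -0.004, -1.188]
ft_force: [1.0, 0.1, 0.8]
opening: 0.003
```

```bash
python3 -c "
from look import *
p,R=pose()
print(p,env.state()['t'])
look('top','f1',(60,120),(380,200),2,[])
look('top','f1t',(330,200),(75,70),9,[])
look('scene','f2',(150,100),(300,240),2,[])
"
```

```text
[ 316.61206887 -192.23911268  170.57132595] 19.3167
```

View pics/f1.png

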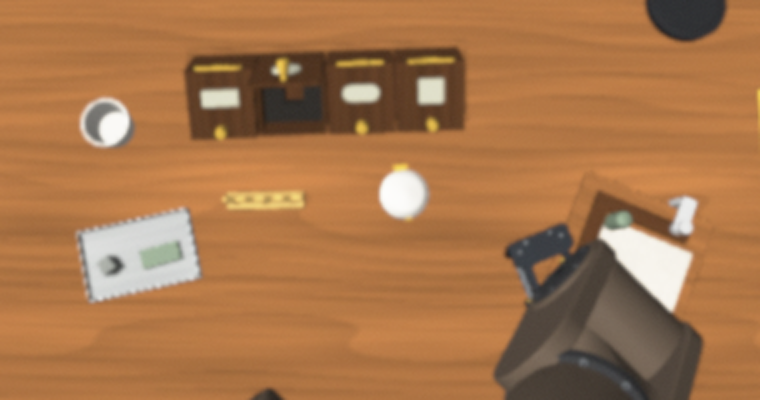

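View pics/f1t.png

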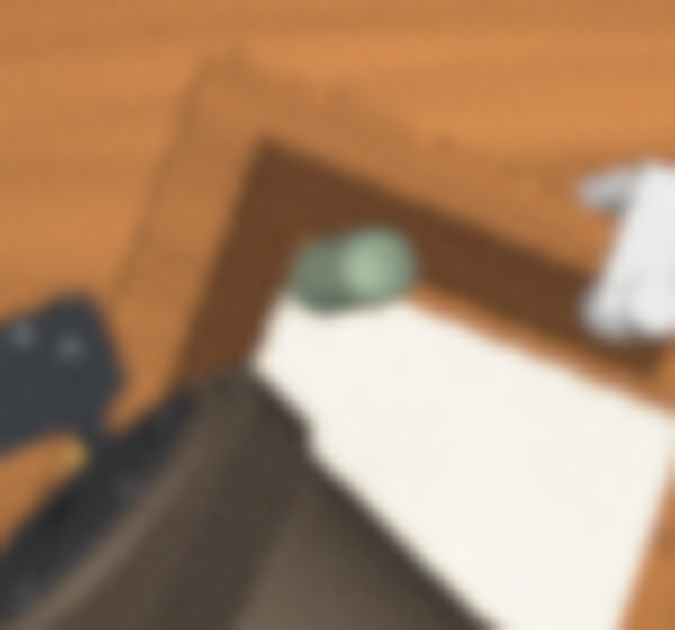

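View pics/f2.png

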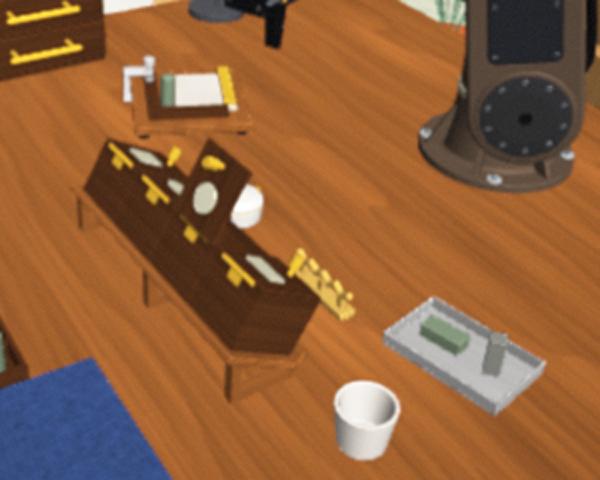

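Both views show the seal upright in the corner (about (375,268) in the top crop). The disc lid is back, the other three lids are shut, and the bystanders are in place. Handing in.

```bash
python3 -c "
from cell import env
print(env.job_done())"
```

```text
the job is handed in; nothing more can be done
None
```

I swung the disc-inlaid lid back to about its stop (roughly 1.65 rad, worked out from the hinge geometry). I drew the round seal out along the box's mouth axis and set it down on the paper while still gripped, with about 10 N showing at contact. I then slid it towards the corner.

- **Lean during the slide:** the seal leaned about 8° in the grip, so I let go and it rocked upright. I then pushed it diagonally into the corner with the closed fingers. The first push caught it high and tilted it again. The second, low at its base, met firm resistance from both arms (10 N, rising to about 24 N), and the seal ended where it had been before.
- **Last checks:** at 19.3 s of the 50 s allowed, both cameras showed the seal upright in the corner. The top view put it within about 1 mm of the computed spot. The side view put it about 1 mm towards -x and, by the visible edge, allowed a gap of up to 2–3 mm, which is close to the 3 mm limit. I relied on the firm low push to judge that it touches both arms; the pictures are too coarse to confirm contact.
- **Everything else:** the other three lids were shut, and the bystanders I could see looked unmoved. The paperweight was partly hidden in the last top view but looked in place from the side. The arm was clear of everything when I handed the job in.

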